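# Open the robot chest and set out the lesson

### The arm

A 6-joint arm with a two-finger parallel gripper is mounted at the origin on the work surface. World frame = base frame: x ahead of the robot, y to its left, z up, the work surface at z = 0. Lengths are in mm, angles in rad, forces in N, time in s.
With the tool pointing down it reaches from about 275 to 1000 mm from the base axis. Payload 8.4 kg.
Tool frame: the origin (TCP) lies midway between the tips of the shut fingers; the grasp point (between the pads) lies 19 mm behind it; z points along the fingers, y is the line along which they close (so a half turn about z gives the same grasp; the last joint's range is limited). The gripper opens to 85 mm and grips with 20 to 120 N. Pads are 22 mm wide; open, the fingers measure 114 mm over their backs; the gripper's body (76 mm by 85 mm) begins 54 mm behind the grasp point. The pads swing forward as they close: fully open they stand 13 mm farther back than shut.
Start: joints at [-1.207, 0.353, 1.633, -0, 1.155, -0.002], TCP at [223.559, -583.652, 231.281] pointing down, gripper open.
Joint ranges: [-2.63, 2.63], [-0.92, 2.1], [0.06, 2.66], [-1.3, 4.44], [0, 2.69], [-3.02, 3.02]. Speed limits (rad/s): [2.22, 2.22, 2.79, 3.14, 3.14, 3.14].

### API

Orientations are given as [roll, pitch, yaw] about the fixed x, y, z axes, in that order (R = Rz(yaw) Ry(pitch) Rx(roll)).
In Python, from rig import r, imaging gives the robot as it stands. The module is installed in compiled form; this text tells all that it offers.
- The arm moves only by the tool arm_command, never from a script. Its argument "deltas" is a list of rows, each an object of numbers: "hand": the finger opening in mm, from 0 to 85.4; "tx", "ty", "tz": the shift along the tool's x, y, z in mm; "wx", "wy", "wz": the turn, a rotation vector about the tool's x, y, z in rad. A call has 1 to 8 rows; each row shifts and turns the commanded pose from where the row before left it, along the tool's axes as they then stand; what a row does not reach is not made up. A row lasts 1/8 s, in which the tool goes at most 62.5 mm and 10.7 degrees, less where a joint would pass 70% of its speed; a pose out of reach is approached as far as the arm can. A call with a gripper value outside its range is refused whole. The fingers move at their own pace and stop on an object; "squeeze" is the grip in N (left out, the last holds). Time passes only in rows, so rows that do not move let the fingers close. It gives the time, the measured TCP pose, the force, the opening and the grip force at its end, in the units of the state.
- r.sense(): the state, without advancing time (a new reading comes with each control period).
- imaging.grab_frame(name): name is "side" or "top"; returns a dict with "image" (480x640x3 uint8, red, green, blue), "mtx" (3x3 intrinsics, pixels), "world_to_cam" (4x4, takes a point from world to camera coordinates). Camera axes: x right, y up, looking along -z (the intrinsics and any distortion apply to the point x, -y, -z); pixel columns grow to the right and rows downward; lengths in mm; the calibration is good to about 2 mm. A picture is of the moment at which its call begins. There is no depth.
- r.sign_off(): hands the job in; it is judged then, once.
The state is a dict: "clock": time; "qpos": joint angles; "qvel": joint speeds; "joint_efforts": joint torques, N m; "eef_pos": TCP position; "tcp_rot": TCP orientation; "contact_force": force on the tool from outside, world axes, zero at the start; "wrist_torque": the same for the moment, N m; "opening": opening from 0.0 (shut) to 1.0 (fully open); "grasp_force": force on a finger pad.
Only numpy, scipy, OpenCV 4.12 (cv2) and the standard library are available. Lean on these libraries where they do the work, as an engineer would, in place of code of your own. Each camera call takes 0.05 s, during which the arm holds its last target. There are 200 camera calls.

### The job

Get the desk ready for the coding lesson: lift the lid of the wooden chest, swing its prop rod up and let the lid down so that it rests on the rod with the rod's tip in the notched catch, and only then take out every little robot and stand each on a square of its own on the grid mat, wheels down and well inside the square. Also swing the folded leg on the back of the face-down reference chart fully out and stand the chart upright on it, on the desk, facing the class (away from the robot arm). The lid stays propped and the other things on the desk stay where they are.

Things in the scene. Friction and masses are not known exactly. Their poses are not given: they have to be found in the camera images.
- chest: Plywood chest, fixed, 180 mm deep, 280 wide, 85 high; walls 10, floor 8 mm thick. Inside, three bays side by side (76 mm apart, dividers 18 mm high) and a black ledge 55 mm deep, 45 high along the rear wall. Origin under its middle: x from its front (robot side) to its rear, y to its left end (where the prop rod is), z up. The rod's pivot is at x -70, y 153, z 55 mm; its axis along y.
- lid_hinge (a point): Middle of the lid's hinge line, on the chest's rear top edge (x 90, y 0, z 85 mm in the chest's frame). Turns with the lid; with the lid shut its axes are the chest's. The lid is 10 mm thick, 280 mm wide and covers the chest.
- lid (a joint): Angle of the lid, rad: 0 shut, 1.60 at its stop, upright. 1.36 when it rests on the prop rod. The lid stays by itself when upright (above about 1.50); from 1.42 downwards it sinks shut by its own weight, softly.
- lid_handle (a point): Middle of the steel bar handle along the lid's front edge: 12 mm thick, 120 mm long, parallel to the hinge, 37 mm in front of the edge on posts 55 mm either side of the middle; 217 mm from the hinge line, 5 mm above the lid's underside. Same axes as lid_hinge. With the lid open the bar is at its upper edge, 300 mm above the desk.
- lid_catch (a point): Seat of the notched steel catch (V notch, walls 16 mm long at 90 degrees) on the lid's left edge, 90 mm from the hinge: where the centre of the rod's tip comes to rest. The notch opens on the lid's underside, towards the rod's pivot.
- prop (a joint): Angle of the prop rod, rad: 0 stored level along the outside of the chest's left end, pointing rearwards; grows as the tip swings up; stop at 0.711; it rests at about 0.696 in the catch with the lid at 1.36. Stiff pivot: the rod stays where it is left (about 1.5 N at the knob moves it). With the lid above 1.50 the rod swings freely up in front of the catch.
- prop_knob (a point): Grip point of the rod's black round knob: 16 mm thick, 40 mm long, sticking out level from the rod to the chest's left, 80 mm from the pivot; the point is 38 mm outside the chest's end and 15 mm from the knob's free end. Turns with the rod; at joint 0 its axes are the chest's.
- prop_tip (a point): Centre of the ball tip (12 mm) of the steel rod (9 mm thick), 184 mm from the pivot.
- chart_center (a point): Middle of the reference chart, a board 150 mm tall, 190 mm wide, 12 mm thick, 0.42 kg. Axes: x from its bottom edge to its top edge, z out of its back, so its printed face looks along -z. At the start it lies flat on its face, top edge farther from the robot.
- chart_bar (a point): Middle of the chart's carrying bar, round, 9 mm thick, 98 mm long, parallel to the top edge and 34 mm above it on two posts 45 mm either side of the middle; its axis is 8 mm from the plane of the face (8 mm above the desk at the start). Same axes as chart_center.
- chart_leg (a joint): Angle of the chart's leg, rad: 0 folded flat on the back, 0.60 fully out at its stop. Stiff hinge: stays where it is left. With the leg out, the chart stands leaning back about 0.35 rad, on the back side of its bottom edge and on the leg's end, about 65 mm behind that edge.
- leg_hinge (a point): Hinge of the leg, 105 mm above the bottom edge, 4.5 mm behind the back. Axes as chart_center at joint 0; turns with the leg; the leg runs from here along -x.
- leg_grip (a point): A point on the leg 84 mm from its hinge, 16 mm before its free end: the leg is an aluminium strip 100 mm long, 30 mm wide (along y), 7 mm thick, its centre line here; it lies 1 mm clear of the back when folded.
- class_side (a point): A point above the desk beyond the chart, on the class's side, 0.74 m ahead of the robot: the chart's face is to look to that side.
- mat: Grid mat, white, 212 x 212 mm, 2 mm thick, flat on the desk, fixed, two by two squares of 100 mm. Origin under its middle, on the desk; axes along the lines; the squares' middles are at x and y of plus or minus 50 mm.
- bee0_center (a point): Centre, 33 mm above its wheels, of a small yellow and black bee-like floor robot: hull 92 x 64 x 26 mm, on it a hump to hold it by, 64 mm long, 42 mm wide, from 26 to 66 mm above the ground (its middle 4 mm behind the centre). x forward to the nose, y across, z up. About 0.16 kg. Two or three of the three are there (the others read None from the start), each in a bay of the chest.
- bee1_center (a point): Centre, 33 mm above its wheels, of a small yellow and black bee-like floor robot: hull 92 x 64 x 26 mm, on it a hump to hold it by, 64 mm long, 42 mm wide, from 26 to 66 mm above the ground (its middle 4 mm behind the centre). x forward to the nose, y across, z up. About 0.16 kg. Two or three of the three are there (the others read None from the start), each in a bay of the chest.
- bee2_center (a point): Centre, 33 mm above its wheels, of a small yellow and black bee-like floor robot: hull 92 x 64 x 26 mm, on it a hump to hold it by, 64 mm long, 42 mm wide, from 26 to 66 mm above the ground (its middle 4 mm behind the centre). x forward to the nose, y across, z up. About 0.16 kg. Two or three of the three are there (the others read None from the start), each in a bay of the chest.
- mug: A blue mug, loose: leave it where it is. Origin in the middle of its underside.
- stapler: A black stapler, loose: leave it where it is. Origin in the middle of its underside.
- eraser: A grey board eraser, loose: leave it where it is. Origin in the middle of its underside.
- phone: A smartphone lying flat, loose: leave it where it is. Origin in the middle of its underside.
- toy_robot: A white and yellow toy robot with goggle eyes, 85 mm high (not one of the bees), loose: leave it where it is. Origin in the middle of its underside.

How it is judged:
By the outcome, as a careful person would: the job done as asked, in the order asked, and still so for the second after the job is handed in, with the robot touching nothing.
Of bee0, bee1, bee2 only 2 to 3 are there at a start; the rules pass over those that are not, and their reading is None.
At some moment in a run one of bee0, bee1, bee2 may be knocked a few centimetres aside while the robot is not near it.
It also fails if it takes over 210 s, if anything falls off the work surface, if the arm or the gripper's body presses on something with over 40 N, if the wrist force passes 120 N, or if a joint passes its speed limit or range.

## Working session

There is one attempt and no reset: what is moved stays moved. The work goes in short steps, Python scripts to look and compute and a tool call to move; the robot and the scene stay as the last step left them, time stands still between calls to the robot, and variables do not carry over. Pictures are saved under pics/ and viewed, at most 14 in all, crops included, and the job is handed in when it is done.

Besides the shell and the picture viewer there is one more tool, called after ">>>" as a command line: name --argument value ..., lists and objects as JSON in quotes. arm_command: Moves the arm, as the interface text tells. Its arguments: {"type":"object","properties":{"deltas":{"type":"array"},"squeeze":{"type":"number"}},"required":["deltas"]}

```bash
mkdir -p pics; python3 - <<'E'
from rig import r, imaging
import cv2,numpy as np
for n in("side","top"):
    f=imaging.grab_frame(n); cv2.imwrite(f"pics/{n}0.png",f["image"][:,:,::-1]); print(n,f["mtx"],f["world_to_cam"].round(3).tolist(),[k for k in f])
print(r.sense())
E
```

```text
side [[526.47857717   0.         313.59599297]
 [  0.         526.47857717 238.7179588 ]
 [  0.           0.           1.        ]] [[-0.901, -0.434, 0.017, 521.367], [0.314, -0.624, 0.715, -192.486], [-0.3, 0.649, 0.699, -1145.007], [0.0, 0.0, 0.0, 1.0]] ['image', 'mtx', 'world_to_cam']
top [[441.71614737   0.         312.31181103]
 [  0.         441.71614737 239.81089028]
 [  0.           0.           1.        ]] [[0.016, -1.0, -0.004, 46.755], [0.994, 0.015, 0.107, -567.19], [-0.107, -0.005, 0.994, -911.209], [0.0, 0.0, 0.0, 1.0]] ['image', 'mtx', 'world_to_cam']
{'clock': 0.1, 'qpos': array([-1.20739507e+00,  3.53576350e-01,  1.63406502e+00, -3.00023435e-06,
        1.15517883e+00, -2.36325507e-03]), 'qvel': array([-0.0023491 , -0.00155406, -0.00063116,  0.00187697, -0.00143233,
        0.00049302]), 'joint_efforts': array([-5.66991275e-05, -6.06353617e+01, -3.42817998e+01,  9.26753501e-05,
        3.84972387e-03, -5.45737620e-06]), 'eef_pos': array([ 223.40973932, -583.253213  ,  230.63608418]), 'tcp_rot': array([-3.14036511e+00, -1.57675731e-07,  3.65765725e-01]), 'contact_force': array([ 0.50342741, -0.28064962,  0.09405221]), 'wrist_torque': array([-0.00322798, -0.00053434, -0.03715046]), 'grasp_force': 0.0, 'opening': 0.9952782619114589}
```

View pics/side0.png

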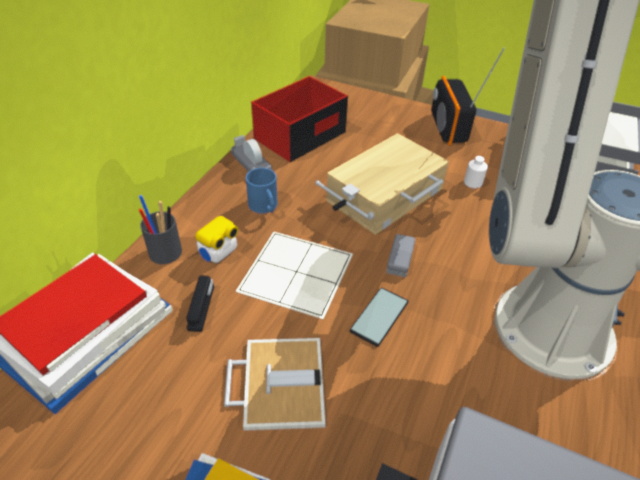

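View pics/top0.png

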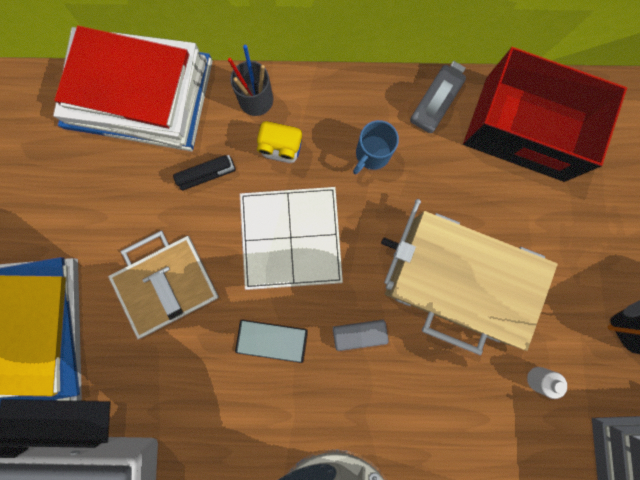

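The side view shows the chest (388,180), mat (296,272), chart (285,383), mug, toy, stapler, phone and eraser. In the top view the lid corners are near (425,212), (556,262), (528,348) and (394,290). The mat centre is (291,239), and the chart centre is (163,286) with its bar at (144,241).

```bash
cat > h.py <<'E'
from rig import r, imaging
import cv2,numpy as np
from scipy.spatial.transform import Rotation as Ro
def grab(n,save=None):
    f=imaging.grab_frame(n)
    if save: cv2.imwrite(f"pics/{save}.png",f["image"][:,:,::-1])
    return f
def ray(f,px):
    W=f["world_to_cam"];R=W[:3,:3];c=-R.T@W[:3,3]
    d=np.linalg.inv(f["mtx"])@[px[0],px[1],1]; return c,R.T@(d*[1,-1,-1])
def onz(f,px,z):
    c,d=ray(f,px); return c+d*(z-c[2])/d[2]
def proj(f,p):
    q=f["world_to_cam"][:3,:3]@np.asarray(p,float)+f["world_to_cam"][:3,3]
    q=f["mtx"]@(q*[1,-1,-1]); return q[:2]/q[2]
def tri(f1,p1,f2,p2):
    A=np.zeros((3,3));b=np.zeros(3)
    for f,p in((f1,p1),(f2,p2)):
        c,d=ray(f,p);d=d/np.linalg.norm(d);P=np.eye(3)-np.outer(d,d);A+=P;b+=P@c
    return np.linalg.solve(A,b)
def rect(f,mask,seed,z):
    mask=cv2.morphologyEx(mask.astype(np.uint8),cv2.MORPH_CLOSE,np.ones((7,7)))
    mask=cv2.morphologyEx(mask,cv2.MORPH_OPEN,np.ones((5,5)))
    n,l,s,c=cv2.connectedComponentsWithStats(mask)
    i=l[seed[1],seed[0]] 
    cs,_=cv2.findContours((l==i).astype(np.uint8),cv2.RETR_EXTERNAL,cv2.CHAIN_APPROX_NONE)
    k=max(cs,key=cv2.contourArea)[:,0]
    w=np.array([onz(f,p,z)[:2] for p in k],np.float32)
    return i,cv2.minAreaRect(w),cv2.boxPoints(cv2.minAreaRect(w))
E
python3 - <<'E'
from h import *
f=grab("top");I=f["image"].astype(int);H=cv2.cvtColor(f["image"],cv2.COLOR_RGB2HSV).astype(int)
for p in [(480,270),(290,210),(300,270),(190,260),(600,300),(140,300)]: print(p,H[p[1],p[0]])
lid=(H[...,0]>14)&(H[...,0]<28)&(H[...,2]>165)&(H[...,1]<140)
print("lid",rect(f,lid,(480,270),95))
mat=(H[...,1]<60)&(H[...,2]>140)
print("mat",rect(f,mat,(280,215),2))
d=(H[...,0]>10)&(H[...,2]>135)&(H[...,1]<150)
print("chart",rect(f,d,(190,260),12))
s=grab("side")
for nm,a,b in [("bar",(144,241),None)]: print(nm,onz(f,a,8))
# chart corners (top view), lid handle ends
for p in [(109,277),(188,237),(217,298),(138,337)]: print("chc",onz(f,p,12).round(1))
for p in [(126,247),(163,233)]: print("bar",onz(f,p,8).round(1))
for p in [(426,331),(483,351)]: print("handle",onz(f,p,90).round(1))
for p in [(158,270),(178,315)]: print("leg",onz(f,p,20).round(1))
for t,q in [((385,242),(335,208)),]: print("knob",tri(f,t,s,q))
big=cv2.resize(f["image"][190:370,90:560],None,fx=1.7,fy=1.7,interpolation=cv2.INTER_CUBIC);cv2.imwrite("pics/c1.png",big[:,:,::-1])
E
```

```text
(480, 270) [ 21 102 220]
(290, 210) [ 21   8 229]
(300, 270) [ 37  18 183]
(190, 260) [ 18 136 193]
(600, 300) [ 14 164 109]
(140, 300) [ 18 133 144]
lid (np.int32(3), ((486.8587646484375, -265.16827392578125), (280.9659423828125, 184.70021057128906), 68.68401336669922), array([[ 349.75922 , -362.4705  ],
       [ 521.82404 , -429.61108 ],
       [ 623.9583  , -167.86606 ],
       [ 451.8935  , -100.725464]], dtype=float32))
mat (np.int32(3), ((574.3408203125, 104.4188003540039), (213.1416778564453, 213.68634033203125), 4.881291389465332), array([[459.06506 , 201.80618 ],
       [477.24792 , -11.105146],
       [689.6166  ,   7.031418],
       [671.4337  , 219.94275 ]], dtype=float32))
chart (np.int32(7), ((479.4537353515625, 383.1724853515625), (186.6044921875, 196.20242309570312), 28.356403350830078), array([[350.75317, 425.18823],
       [443.94043, 252.52806],
       [608.1543 , 341.15674],
       [514.96704, 513.8169 ]], dtype=float32))
bar [560.53093256 423.55530909   8.        ]
chc [480.9 493.2  12. ]
chc [570.4 326.5  12. ]
chc [439.7 258.2  12. ]
chc [354.8 423.1  12. ]
bar [546.8 462.2   8. ]
bar [578.8 382.9   8. ]
handle [ 384.5 -169.4   90. ]
handle [ 348.1 -279.4   90. ]
leg [497.4 385.3  20. ]
leg [402.9 337.8  20. ]
knob [563.74921571 -96.12257086  47.01808491]
```

View pics/c1.png

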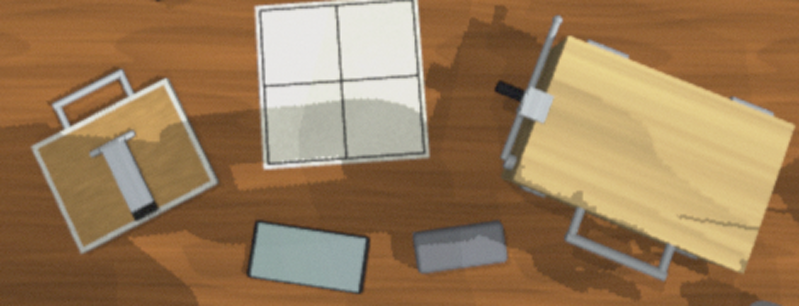

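>>> arm_command --deltas '[{"wz":-0.139},{"wz":-0.139},{"wz":-0.139},{"wz":-0.139},{"wz":-0.139},{"wz":-0.138},{"tx":40},{"tx":40}]'

```text
schema error: expected keys hand, tx, ty, tz, wx, wy, wz
```

>>> arm_command --deltas '[{"tx":44},{"tx":44},{"tx":44},{"tx":44},{"tx":44},{"tx":44},{"tx":44},{"ty":2}]'

```text
schema error: expected keys hand, tx, ty, tz, wx, wy, wz
```

```bash
cat >> h.py <<'E'
C0=np.array([486.9,-265.2,0]);CY=-0.372;CR=Ro.from_euler("z",CY)
def st():
    s=r.sense();p=s["eef_pos"];print("t",round(s["clock"],2),"tcp",p.round(1),"rpy",s["tcp_rot"].round(3),"chest",CR.inv().apply(p-C0).round(1),"F",s["contact_force"].round(1),"op",round(s["opening"]*85.4,1),"g",round(s["grasp_force"],1),"q",s["qpos"].round(2));return s
def delta(p,rpy=None):
    s=r.sense();R=Ro.from_euler("xyz",s["tcp_rot"]);d=R.inv().apply(np.asarray(p)-s["eef_pos"])
    print("shift",d.round(1),"turn",None if rpy is None else (R.inv()*Ro.from_euler("xyz",rpy)).as_rotvec().round(3))
E
python3 - <<'E'
from h import *
st()
for x,y in [(-127,0),(-127,-6)]:
    p=C0+CR.apply([x,y,90]);print(proj(grab("side"),p))
grab("side","s1")
f=grab("top","t1")
for y in(-60,0,60):print(proj(f,C0+CR.apply([-127,y,90])))
E
```

```text
t 0.2 tcp [ 223.5 -583.4  230.8] rpy [-3.141 -0.     0.366] chest [-129.8 -392.2  230.8] F [-0.2  0.3  0.4] op 85.3 g 0.0 q [-1.21  0.35  1.63  0.    1.16 -0.  ]
[426.36763661 189.65439755]
[427.84453444 188.65988563]
[480.68931619 351.63055467]
[451.64198333 339.71086332]
[422.77243658 327.86412723]
```

>>> arm_command --deltas '[{"hand":85,"tx":0,"ty":0,"tz":0,"wx":0,"wy":0,"wz":-0.139},{"hand":85,"tx":0,"ty":0,"tz":0,"wx":0,"wy":0,"wz":-0.139},{"hand":85,"tx":0,"ty":0,"tz":0,"wx":0,"wy":0,"wz":-0.139},{"hand":85,"tx":0,"ty":0,"tz":0,"wx":0,"wy":0,"wz":-0.139},{"hand":85,"tx":0,"ty":0,"tz":0,"wx":0,"wy":0,"wz":-0.139},{"hand":85,"tx":0,"ty":0,"tz":0,"wx":0,"wy":0,"wz":-0.138},{"hand":60,"tx":40,"ty":0,"tz":0,"wx":0,"wy":0,"wz":0},{"hand":40,"tx":40,"ty":0,"tz":0,"wx":0,"wy":0,"wz":0}]'

```text
clock: 1.4
eef_pos: [252.7, -508.3, 231.1]
tcp_rot: [-3.142, -0.0, 1.198]
contact_force: [0.1, -0.5, 0.1]
opening: 0.6
grasp_force: 0.0
```

>>> arm_command --deltas '[{"hand":40,"tx":44,"ty":0,"tz":0,"wx":0,"wy":0,"wz":0},{"hand":40,"tx":44,"ty":0,"tz":0,"wx":0,"wy":0,"wz":0},{"hand":40,"tx":44,"ty":0,"tz":0,"wx":0,"wy":0,"wz":0},{"hand":40,"tx":44,"ty":0,"tz":0,"wx":0,"wy":0,"wz":0},{"hand":40,"tx":44,"ty":0,"tz":0,"wx":0,"wy":0,"wz":0},{"hand":40,"tx":44,"ty":0,"tz":0,"wx":0,"wy":0,"wz":0},{"hand":40,"tx":44,"ty":0,"tz":0,"wx":0,"wy":0,"wz":0},{"hand":40,"tx":0,"ty":2,"tz":30,"wx":0,"wy":0,"wz":0}]'

```text
clock: 2.4
eef_pos: [368.6, -221.5, 202.8]
tcp_rot: [3.137, 0.0, 1.202]
contact_force: [0.3, -0.3, -0.8]
opening: 0.471
grasp_force: 0.0
```

```bash
python3 - <<'E'
from h import *
st()
E
```

```text
t 2.4 tcp [ 368.6 -221.5  202.8] rpy [3.137 0.    1.202] chest [-126.    -2.3  202.8] F [ 0.3 -0.3 -0.8] op 40.3 g 0.0 q [-0.55  0.08  2.06  0.    1.   -0.18]
```

>>> arm_command --deltas '[{"hand":28,"tx":0,"ty":-1,"tz":30,"wx":0,"wy":0,"wz":0},{"hand":28,"tx":0,"ty":0,"tz":35,"wx":0,"wy":0,"wz":0},{"hand":28,"tx":0,"ty":0,"tz":35,"wx":0,"wy":0,"wz":0},{"hand":28,"tx":0,"ty":0,"tz":28,"wx":0,"wy":0,"wz":0},{"hand":0,"tx":0,"ty":0,"tz":0,"wx":0,"wy":0,"wz":0},{"hand":0,"tx":0,"ty":0,"tz":0,"wx":0,"wy":0,"wz":0},{"hand":0,"tx":0,"ty":0,"tz":0,"wx":0,"wy":0,"wz":0},{"hand":0,"tx":0,"ty":0,"tz":0,"wx":0,"wy":0,"wz":0}]' --squeeze 40

```text
clock: 3.4
eef_pos: [366.4, -222.7, 74.3]
tcp_rot: [3.14, -0.0, 1.199]
contact_force: [4.5, 3.2, -3.7]
opening: 0.123
grasp_force: 38.9
```

```bash
python3 - <<'E'
from h import *
st()
# lid arc steps in tool frame (ty=chest x, tz=-z)
a=np.linspace(0,1.6,17);P=np.c_[-217*np.cos(a)-5*0,217*np.sin(a)]
P=np.array([[-217*np.cos(t)+5*np.sin(t),217*np.sin(t)+5*np.cos(t)] for t in a])
print(np.c_[a[1:],np.diff(P,axis=0)*[1,-1]].round(1).tolist(), P[-1])
E
```

```text
t 3.4 tcp [ 366.4 -222.7   74.3] rpy [ 3.14  -0.     1.199] chest [-127.7   -4.2   74.3] F [ 4.5  3.2 -3.7] op 10.5 g 38.9 q [-0.55  0.29  2.17  0.    0.68 -0.18]
[[0.1, 1.6, -21.6], [0.2, 3.7, -21.4], [0.3, 5.9, -20.9], [0.4, 7.9, -20.2], [0.5, 9.9, -19.3], [0.6, 11.8, -18.2], [0.7, 13.5, -17.0], [0.8, 15.2, -15.5], [0.9, 16.6, -13.9], [1.0, 17.9, -12.2], [1.1, 19.1, -10.4], [1.2, 20.0, -8.4], [1.3, 20.7, -6.4], [1.4, 21.3, -4.3], [1.5, 21.6, -2.1], [1.6, 21.7, 0.0]] [ 11.33416435 216.76147425]
```

>>> arm_command --deltas '[{"hand":0,"tx":0,"ty":1.6,"tz":-21.6,"wx":0,"wy":0,"wz":0},{"hand":0,"tx":0,"ty":3.7,"tz":-21.4,"wx":0,"wy":0,"wz":0},{"hand":0,"tx":0,"ty":5.9,"tz":-20.9,"wx":0,"wy":0,"wz":0},{"hand":0,"tx":0,"ty":7.9,"tz":-20.2,"wx":0,"wy":0,"wz":0},{"hand":0,"tx":0,"ty":9.9,"tz":-19.3,"wx":0,"wy":0,"wz":0},{"hand":0,"tx":0,"ty":11.8,"tz":-18.2,"wx":0,"wy":0,"wz":0},{"hand":0,"tx":0,"ty":13.5,"tz":-17,"wx":0,"wy":0,"wz":0},{"hand":0,"tx":0,"ty":15.2,"tz":-15.5,"wx":0,"wy":0,"wz":0}]'

```text
clock: 4.4
eef_pos: [429.6, -247.2, 228.1]
tcp_rot: [-3.14, -0.001, 1.199]
contact_force: [1.1, 1.4, -9.6]
opening: 0.124
grasp_force: 38.9
```

```bash
python3 - <<'E'
from h import *
st();grab("side","s2")
E
```

```text
t 4.4 tcp [ 429.6 -247.2  228.1] rpy [-3.140e+00 -1.000e-03  1.199e+00] chest [-59.9  -4.  228.1] F [ 1.1  1.4 -9.6] op 10.6 g 38.9 q [-0.53  0.16  1.91  0.    1.08 -0.15]
```

View pics/s2.png

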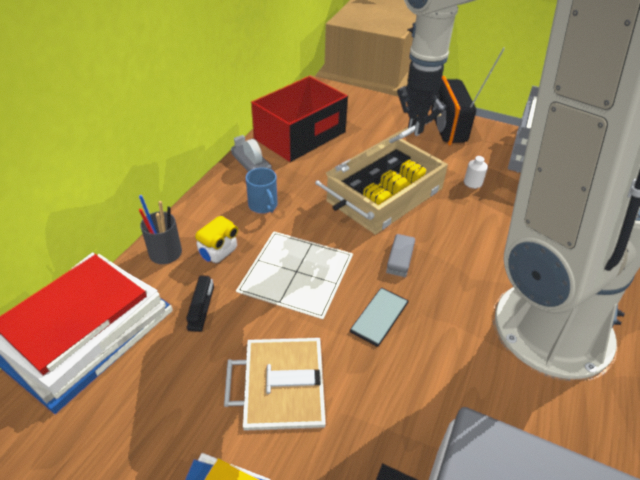

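The lid is coming up, held at its handle near (415,130). Three bees show in the bays at about (376,192), (394,180) and (411,168).

>>> arm_command --deltas '[{"hand":0,"tx":0,"ty":16.6,"tz":-13.9,"wx":0,"wy":0,"wz":0},{"hand":0,"tx":0,"ty":17.9,"tz":-12.2,"wx":0,"wy":0,"wz":0},{"hand":0,"tx":0,"ty":19.1,"tz":-10.4,"wx":0,"wy":0,"wz":0},{"hand":0,"tx":0,"ty":20,"tz":-8.4,"wx":0,"wy":0,"wz":0},{"hand":0,"tx":0,"ty":20.7,"tz":-6.4,"wx":0,"wy":0,"wz":0},{"hand":0,"tx":0,"ty":21.3,"tz":-4.3,"wx":0,"wy":0,"wz":0},{"hand":0,"tx":0,"ty":21.6,"tz":-2.1,"wx":0,"wy":0,"wz":0},{"hand":0,"tx":0,"ty":16,"tz":0,"wx":0,"wy":0,"wz":0}]'

```text
clock: 5.45
eef_pos: [573.2, -303.2, 287.2]
tcp_rot: [3.141, -0.0, 1.199]
contact_force: [-3.1, 3.9, 7.2]
opening: 0.121
grasp_force: 41.8
```

```bash
python3 - <<'E'
from h import *
st()
E
```

```text
t 5.45 tcp [ 573.2 -303.2  287.2] rpy [ 3.141 -0.     1.199] chest [ 94.2  -4.1 287.2] F [-3.1  3.9  7.2] op 10.4 g 41.8 q [-0.49  0.34  1.52  0.    1.28 -0.12]
```

>>> arm_command --deltas '[{"hand":36,"tx":0,"ty":0,"tz":0,"wx":0,"wy":0,"wz":0},{"hand":36,"tx":0,"ty":0,"tz":0,"wx":0,"wy":0,"wz":0},{"hand":36,"tx":0,"ty":0,"tz":-15,"wx":0,"wy":0,"wz":0},{"hand":36,"tx":0,"ty":0,"tz":-35,"wx":0,"wy":0,"wz":0},{"hand":36,"tx":0,"ty":-28,"tz":0,"wx":0,"wy":0,"wz":0},{"hand":36,"tx":20,"ty":-28,"tz":0,"wx":0,"wy":0,"wz":0},{"hand":36,"tx":40,"ty":-28,"tz":0,"wx":0,"wy":0,"wz":0},{"hand":36,"tx":40,"ty":0,"tz":0,"wx":0,"wy":0,"wz":0}]'

```text
clock: 6.45
eef_pos: [529.6, -178.7, 336.7]
tcp_rot: [3.14, 0.0, 1.198]
contact_force: [0.3, 0.4, 0.6]
opening: 0.423
grasp_force: 0.0
```

>>> arm_command --deltas '[{"hand":36,"tx":41,"ty":0,"tz":0,"wx":0,"wy":0,"wz":0},{"hand":36,"tx":41,"ty":0,"tz":0,"wx":0,"wy":0,"wz":0},{"hand":36,"tx":0,"ty":0,"tz":45,"wx":0,"wy":0,"wz":0},{"hand":36,"tx":0,"ty":0,"tz":45,"wx":0,"wy":0,"wz":0},{"hand":36,"tx":0,"ty":0,"tz":45,"wx":0,"wy":0,"wz":0},{"hand":36,"tx":0,"ty":0,"tz":45,"wx":0,"wy":0,"wz":0},{"hand":36,"tx":0,"ty":0,"tz":0,"wx":0,"wy":0,"wz":0}]'

```text
clock: 7.32
eef_pos: [558.7, -103.1, 153.2]
tcp_rot: [-3.136, 0.001, 1.199]
contact_force: [0.3, -0.8, 0.6]
opening: 0.422
grasp_force: 0.0
```

```bash
python3 - <<'E'
from h import *
st();s=grab("side","s3");t=grab("top","t3")
a=np.hstack([s["image"][100:300,250:520],t["image"][170:370,340:610]]);cv2.imwrite("pics/c3.png",cv2.resize(a,None,fx=1.45,fy=1.45)[:,:,::-1])
for f in(s,t):
  print([proj(f,C0+CR.apply(p)).round() for p in([10,178,55],[10,193,55],[-70,153,55])])
E
```

```text
t 7.33 tcp [ 558.7 -103.1  153.2] rpy [-3.136e+00  1.000e-03  1.199e+00] chest [  8.  177.1 153.2] F [ 0.3 -0.8  0.6] op 36.0 g 0.0 q [-0.19  0.36  1.82 -0.    0.97  0.19]
[array([338., 204.]), array([334., 207.]), array([368., 216.])]
[array([389., 242.]), array([382., 240.]), array([386., 283.])]
```

View pics/c3.png

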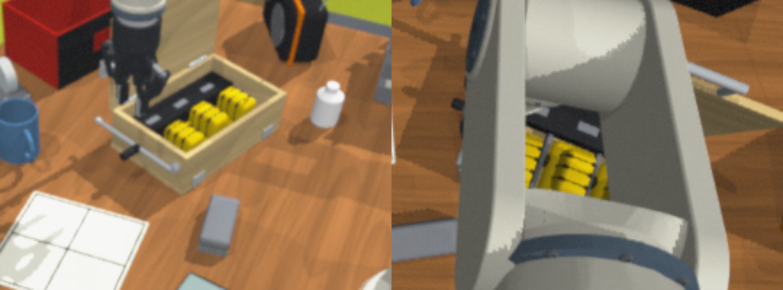

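The lid stays upright. The knob is at (340,205) in the side view, which matches the prediction.

>>> arm_command --deltas '[{"hand":36,"tx":1,"ty":2,"tz":40,"wx":0,"wy":0,"wz":0},{"hand":36,"tx":0,"ty":0,"tz":40,"wx":0,"wy":0,"wz":0},{"hand":36,"tx":0,"ty":0,"tz":33,"wx":0,"wy":0,"wz":0},{"hand":0,"tx":0,"ty":0,"tz":0,"wx":0,"wy":0,"wz":0},{"hand":0,"tx":0,"ty":0,"tz":0,"wx":0,"wy":0,"wz":0},{"hand":0,"tx":0,"ty":0,"tz":0,"wx":0,"wy":0,"wz":0},{"hand":0,"tx":0,"ty":0,"tz":0,"wx":0,"wy":0,"wz":0}]' --squeeze 30

```text
clock: 8.3
eef_pos: [560.1, -102.2, 43.4]
tcp_rot: [-3.135, 0.001, 1.199]
contact_force: [-10.7, 4.9, -5.0]
opening: 0.173
grasp_force: 30.9
```

```bash
python3 - <<'E'
from h import *
st()
a=np.linspace(0,.71,8);P=np.c_[80*np.cos(a),80*np.sin(a)];print((np.diff(P,axis=0)*[1,-1]).round(1).tolist())
E
```

```text
t 8.3 tcp [ 560.1 -102.2   43.4] rpy [-3.135e+00  1.000e-03  1.199e+00] chest [  8.9 178.4  43.4] F [-10.7   4.9  -5. ] op 14.7 g 30.9 q [-0.18  0.51  1.88  0.    0.75  0.19]
[[-0.4, -8.1], [-1.2, -8.0], [-2.0, -7.9], [-2.8, -7.6], [-3.6, -7.3], [-4.3, -6.9], [-5.0, -6.4]]
```

>>> arm_command --deltas '[{"hand":0,"tx":0,"ty":-0.4,"tz":-8.1,"wx":0,"wy":0,"wz":0},{"hand":0,"tx":0,"ty":-1.2,"tz":-8,"wx":0,"wy":0,"wz":0},{"hand":0,"tx":0,"ty":-2,"tz":-7.9,"wx":0,"wy":0,"wz":0},{"hand":0,"tx":0,"ty":-2.8,"tz":-7.6,"wx":0,"wy":0,"wz":0},{"hand":0,"tx":0,"ty":-3.6,"tz":-7.3,"wx":0,"wy":0,"wz":0},{"hand":0,"tx":0,"ty":-4.3,"tz":-6.9,"wx":0,"wy":0,"wz":0},{"hand":0,"tx":0,"ty":-5,"tz":-6.4,"wx":0,"wy":0,"wz":0},{"hand":0,"tx":0,"ty":0,"tz":0,"wx":0,"wy":0,"wz":0}]'

```text
clock: 9.3
eef_pos: [544.4, -96.1, 96.2]
tcp_rot: [-3.141, 0.0, 1.199]
contact_force: [-7.1, 0.4, -4.7]
opening: 0.174
grasp_force: 30.0
```

```bash
python3 - <<'E'
from h import *
st();s=grab("side","s4")
def k(a):return C0+CR.apply([-70+80*np.cos(a),193,55+80*np.sin(a)])
def t(a):return C0+CR.apply([-70+184*np.cos(a),153,55+184*np.sin(a)])
for a in(.6,.65,.7):print(a,proj(s,k(a)).round(1),proj(s,t(a)).round(1))
a=s["image"][60:260,270:470];cv2.imwrite("pics/c4.png",cv2.resize(a,None,fx=3,fy=3)[:,:,::-1])
E
```

```text
t 9.3 tcp [544.4 -96.1  96.2] rpy [-3.141  0.     1.199] chest [ -7.9 178.4  96.2] F [-7.1  0.4 -4.7] op 14.9 g 30.0 q [-0.18  0.41  1.9  -0.    0.83  0.19]
0.6 [338.4 195.9] [326.7 154.6]
0.65 [339.1 195.3] [328.3 153.1]
0.7 [339.9 194.8] [330.  151.7]
```

View pics/c4.png

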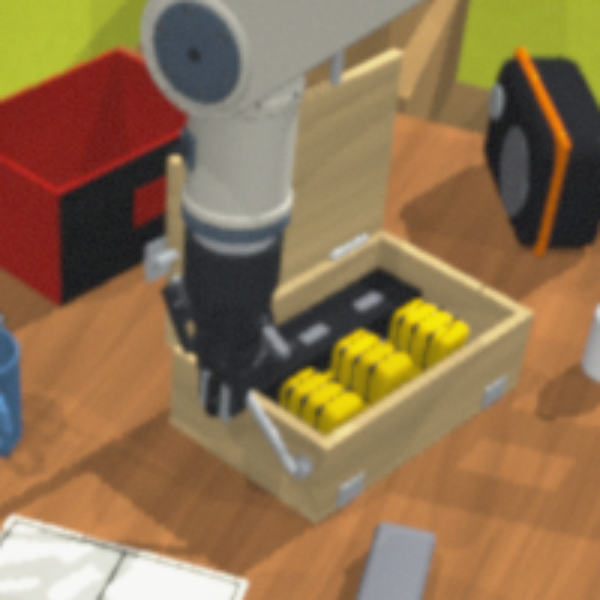

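>>> arm_command --deltas '[{"hand":36,"tx":0,"ty":0,"tz":0,"wx":0,"wy":0,"wz":0},{"hand":36,"tx":0,"ty":0,"tz":0,"wx":0,"wy":0,"wz":0},{"hand":36,"tx":0,"ty":0,"tz":0,"wx":0,"wy":0,"wz":0},{"hand":36,"tx":20,"ty":0,"tz":0,"wx":0,"wy":0,"wz":0},{"hand":36,"tx":40,"ty":-10,"tz":0,"wx":0,"wy":0,"wz":0},{"hand":36,"tx":0,"ty":-20,"tz":-50,"wx":0,"wy":0,"wz":0},{"hand":36,"tx":0,"ty":-20,"tz":-60,"wx":0,"wy":0,"wz":0},{"hand":36,"tx":0,"ty":0,"tz":-60,"wx":0,"wy":0,"wz":0}]'

```text
clock: 10.35
eef_pos: [519.4, -20.6, 265.1]
tcp_rot: [-3.14, 0.0, 1.2]
contact_force: [1.6, -0.1, 0.7]
opening: 0.422
grasp_force: 0.0
```

```bash
python3 - <<'E'
from h import *
st();s=grab("side","s5")
def t(a):return C0+CR.apply([-70+184*np.cos(a),153,55+184*np.sin(a)])
for a in(.6,.65,.7):print(a,proj(s,t(a)).round(1))
def hd(a):return C0+CR.apply([90-217*np.cos(a)+5*np.sin(a),0,85+217*np.sin(a)+5*np.cos(a)])
for a in(1.45,1.5,1.55,1.6):print(a,[proj(s,hd(a)+CR.apply([0,y,0])).round(1) for y in(-55,55)])
a=s["image"][60:260,270:470];cv2.imwrite("pics/c5.png",cv2.resize(a,None,fx=3,fy=3)[:,:,::-1])
E
```

```text
t 10.35 tcp [519.4 -20.6 265.1] rpy [-3.14  0.    1.2 ] chest [-58.6 239.6 265.1] F [ 1.6 -0.1  0.7] op 36.0 g 0.0 q [-0.04  0.16  1.82  0.    1.17  0.33]
0.6 [326.7 154.6]
0.65 [328.3 153.1]
0.7 [330.  151.7]
1.45 [array([392.1,  77.6]), array([361.9,  92. ])]
1.5 [array([388.9,  75.7]), array([358.7,  90.1])]
1.55 [array([385.7,  74.1]), array([355.4,  88.3])]
1.6 [array([382.4,  72.6]), array([352.2,  86.7])]
```

View pics/c5.png

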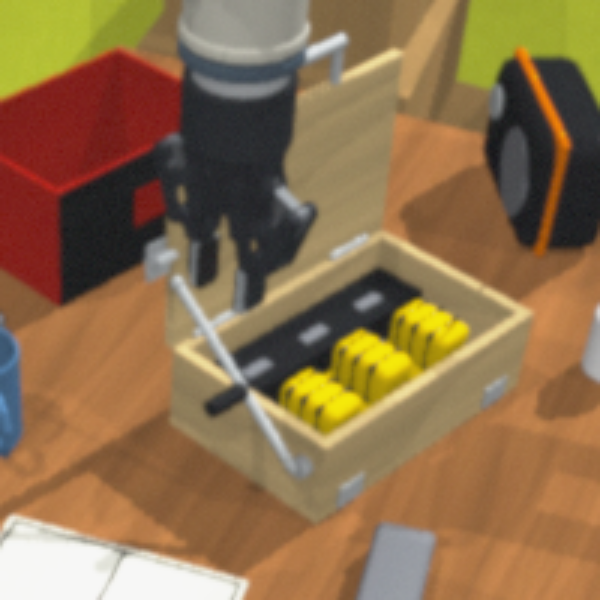

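Rod tip at side (329,153), so prop is at about 0.68–0.70. The handle end is at (384,73), so the lid is at about 1.57. Next I regrip the handle and lower the lid.

>>> arm_command --deltas '[{"hand":36,"tx":-20,"ty":0,"tz":-50,"wx":0,"wy":0,"wz":0},{"hand":36,"tx":-40,"ty":0,"tz":-25,"wx":0,"wy":0,"wz":0},{"hand":36,"tx":-45,"ty":25,"tz":0,"wx":0,"wy":0,"wz":0},{"hand":36,"tx":-45,"ty":25,"tz":0,"wx":0,"wy":0,"wz":0},{"hand":36,"tx":-45,"ty":25,"tz":0,"wx":0,"wy":0,"wz":0},{"hand":36,"tx":-45,"ty":25,"tz":0,"wx":0,"wy":0,"wz":0},{"hand":36,"tx":0,"ty":25,"tz":0,"wx":0,"wy":0,"wz":0},{"hand":36,"tx":0,"ty":27,"tz":0,"wx":0,"wy":0,"wz":0}]'

```text
clock: 11.4
eef_pos: [576.1, -301.4, 338.2]
tcp_rot: [3.142, -0.0, 1.198]
contact_force: [0.8, -0.0, 0.3]
opening: 0.425
grasp_force: 0.0
```

```bash
python3 - <<'E'
from h import *
st()
E
```

```text
t 11.4 tcp [ 576.1 -301.4  338.2] rpy [ 3.142 -0.     1.198] chest [ 96.2  -1.3 338.2] F [ 0.8 -0.   0.3] op 36.3 g 0.0 q [-0.48  0.32  1.45  0.    1.38 -0.11]
```

>>> arm_command --deltas '[{"hand":36,"tx":0,"ty":-2,"tz":26,"wx":0,"wy":0,"wz":0},{"hand":36,"tx":0,"ty":0,"tz":25,"wx":0,"wy":0,"wz":0},{"hand":0,"tx":0,"ty":0,"tz":0,"wx":0,"wy":0,"wz":0},{"hand":0,"tx":0,"ty":0,"tz":0,"wx":0,"wy":0,"wz":0},{"hand":0,"tx":0,"ty":0,"tz":0,"wx":0,"wy":0,"wz":0},{"hand":0,"tx":0,"ty":-8,"tz":0,"wx":0,"wy":0,"wz":0},{"hand":0,"tx":0,"ty":-8,"tz":0,"wx":0,"wy":0,"wz":0},{"hand":0,"tx":0,"ty":-8,"tz":0.5,"wx":0,"wy":0,"wz":0}]'

```text
clock: 12.4
eef_pos: [550.4, -290.7, 286.7]
tcp_rot: [-3.142, -0.001, 1.199]
contact_force: [5.0, 2.2, -17.1]
opening: 0.128
grasp_force: 29.2
```

>>> arm_command --deltas '[{"hand":0,"tx":0,"ty":-5,"tz":1,"wx":0,"wy":0,"wz":0},{"hand":0,"tx":0,"ty":-5,"tz":1,"wx":0,"wy":0,"wz":0},{"hand":0,"tx":0,"ty":-5,"tz":1,"wx":0,"wy":0,"wz":0},{"hand":0,"tx":0,"ty":0,"tz":0,"wx":0,"wy":0,"wz":0}]'

```text
clock: 12.9
eef_pos: [537.1, -285.6, 285.0]
tcp_rot: [3.139, -0.001, 1.199]
contact_force: [4.2, 4.2, -8.4]
opening: 0.126
grasp_force: 29.7
```

```bash
python3 - <<'E'
from h import *
st();s=grab("side","s6");
a=s["image"][60:260,270:470];cv2.imwrite("pics/c6.png",cv2.resize(a,None,fx=3,fy=3)[:,:,::-1])
E
```

```text
t 12.9 tcp [ 537.1 -285.6  285. ] rpy [ 3.139e+00 -1.000e-03  1.199e+00] chest [ 54.2  -0.8 285. ] F [ 4.2  4.2 -8.4] op 10.7 g 29.7 q [-0.49  0.28  1.61  0.    1.25 -0.12]
```

>>> arm_command --deltas '[{"hand":0,"tx":0,"ty":-3,"tz":0.5,"wx":0,"wy":0,"wz":0},{"hand":0,"tx":0,"ty":-3,"tz":0.5,"wx":0,"wy":0,"wz":0},{"hand":0,"tx":0,"ty":0,"tz":0,"wx":0,"wy":0,"wz":0}]'

```text
clock: 13.32
eef_pos: [531.9, -283.6, 284.2]
tcp_rot: [3.138, -0.001, 1.199]
contact_force: [5.4, 3.7, -8.6]
opening: 0.127
grasp_force: 29.6
```

```bash
python3 - <<'E'
from h import *
st();s=grab("side","s6");
a=s["image"][60:260,270:470];cv2.imwrite("pics/c6.png",cv2.resize(a,None,fx=3,fy=3)[:,:,::-1])
E
```

```text
t 13.32 tcp [ 531.9 -283.6  284.2] rpy [ 3.138e+00 -1.000e-03  1.199e+00] chest [ 48.6  -0.8 284.2] F [ 5.4  3.7 -8.6] op 10.8 g 29.6 q [-0.49  0.27  1.63  0.    1.24 -0.12]
```

View pics/c6.png

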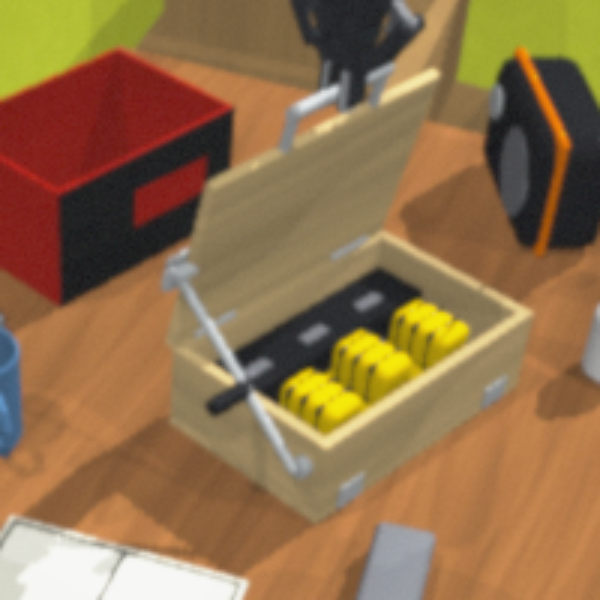

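The rod tip sits in the catch at crop (180,272), side ≈(330,151). I release the handle and look.

>>> arm_command --deltas '[{"hand":20,"tx":0,"ty":0,"tz":0,"wx":0,"wy":0,"wz":0},{"hand":36,"tx":0,"ty":0,"tz":0,"wx":0,"wy":0,"wz":0},{"hand":36,"tx":0,"ty":0,"tz":0,"wx":0,"wy":0,"wz":0},{"hand":36,"tx":0,"ty":0,"tz":-25,"wx":0,"wy":0,"wz":0},{"hand":36,"tx":0,"ty":0,"tz":-35,"wx":0,"wy":0,"wz":0},{"hand":60,"tx":20,"ty":-40,"tz":0,"wx":0,"wy":0,"wz":0},{"hand":60,"tx":40,"ty":-40,"tz":0,"wx":0,"wy":0,"wz":0},{"hand":60,"tx":45,"ty":-40,"tz":0,"wx":0,"wy":0,"wz":0}]'

```text
clock: 14.38
eef_pos: [456.6, -141.7, 343.4]
tcp_rot: [3.141, 0.0, 1.197]
contact_force: [0.1, 0.9, 0.7]
opening: 0.7
grasp_force: 0.0
```

>>> arm_command --deltas '[{"hand":60,"tx":45,"ty":-40,"tz":0,"wx":0,"wy":0,"wz":0},{"hand":60,"tx":50,"ty":-40,"tz":0,"wx":0,"wy":0,"wz":0},{"hand":60,"tx":50,"ty":0,"tz":0,"wx":0,"wy":0,"wz":0},{"hand":60,"tx":0,"ty":0,"tz":0,"wx":0,"wy":0,"wz":0}]'

```text
clock: 14.88
eef_pos: [436.7, 22.6, 343.6]
tcp_rot: [3.14, -0.001, 1.203]
contact_force: [-0.5, -0.1, -0.0]
opening: 0.708
grasp_force: 0.0
```

```bash
python3 - <<'E'
from h import *
st();s=grab("side","s7");t=grab("top","t7")
a=np.hstack([cv2.resize(s["image"][70:250,290:460],None,fx=2.3,fy=2.3),cv2.resize(t["image"][180:360,390:560],None,fx=2.3,fy=2.3)]);cv2.imwrite("pics/c7.png",a[:,:,::-1])
for n,f in(("side",s),("top",t)):
    H=cv2.cvtColor(f["image"],cv2.COLOR_RGB2HSV).astype(int)
    m=((H[...,0]>22)&(H[...,0]<32)&(H[...,1]>170)&(H[...,2]>100)).astype(np.uint8)
    m=cv2.morphologyEx(m,cv2.MORPH_CLOSE,np.ones((3,3)))
    N,l,S,c=cv2.connectedComponentsWithStats(m)
    for i in range(1,N):
        if S[i,4]>40 and 330<c[i][0]<570 and c[i][1]>120:
            w=onz(f,c[i],70);print(n,S[i].tolist(),c[i].round(1),"chest",CR.inv().apply(w-C0).round(1))
E
```

```text
t 14.88 tcp [436.7  22.6 343.6] rpy [ 3.140e+00 -1.000e-03  1.203e+00] chest [-151.4  249.9  343.6] F [-0.5 -0.1 -0. ] op 60.5 g 0.0 q [ 0.05 -0.05  1.86  0.    1.33  0.42]
side [363, 159, 63, 46, 1271] [393.8 181.5] chest [-34.6  15.1  70. ]
top [415, 257, 10, 7, 49] [419.3 260. ] chest [ -2.5 109.2  70. ]
top [471, 273, 10, 16, 80] [476.2 279.7] chest [  3.6 -11.1  70. ]
top [481, 283, 34, 47, 904] [497.5 303.8] chest [-25.5 -67.   70. ]
```

View pics/c7.png

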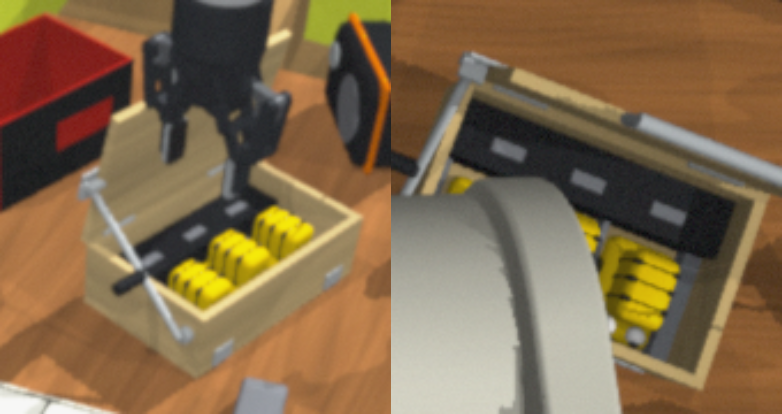

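Crop shows the lid resting on the rod, with the rod tip in the catch at left (90,187). The arm hides the bees from the top camera, so I do the chart next.

>>> arm_command --deltas '[{"hand":60,"tx":0,"ty":0,"tz":0,"wx":0,"wy":0,"wz":0.143},{"hand":60,"tx":0,"ty":0,"tz":0,"wx":0,"wy":0,"wz":0.143},{"hand":60,"tx":0,"ty":0,"tz":0,"wx":0,"wy":0,"wz":0.143},{"hand":60,"tx":0,"ty":0,"tz":0,"wx":0,"wy":0,"wz":0.143},{"hand":60,"tx":0,"ty":0,"tz":0,"wx":0,"wy":0,"wz":0.143}]'

```text
clock: 15.6
eef_pos: [436.0, 18.6, 343.1]
tcp_rot: [3.141, 0.0, 0.477]
contact_force: [-0.6, -0.4, 0.3]
opening: 0.704
grasp_force: 0.0
```

>>> arm_command --deltas '[{"hand":60,"tx":19,"ty":-43,"tz":0,"wx":0,"wy":0,"wz":0},{"hand":60,"tx":19,"ty":-43,"tz":0,"wx":0,"wy":0,"wz":0},{"hand":60,"tx":19,"ty":-43,"tz":20,"wx":0,"wy":0,"wz":0},{"hand":60,"tx":19,"ty":-43,"tz":35,"wx":0,"wy":0,"wz":0},{"hand":60,"tx":19,"ty":-43,"tz":35,"wx":0,"wy":0,"wz":0},{"hand":60,"tx":19,"ty":-43,"tz":35,"wx":0,"wy":0,"wz":0},{"hand":60,"tx":18,"ty":-42,"tz":35,"wx":0,"wy":0,"wz":0},{"hand":60,"tx":0,"ty":0,"tz":0,"wx":0,"wy":0,"wz":0}]'

```text
clock: 16.6
eef_pos: [412.7, 347.1, 180.2]
tcp_rot: [3.141, 0.005, 0.485]
contact_force: [0.1, -0.3, -0.7]
opening: 0.704
grasp_force: 0.0
```

```bash
cat >> h.py <<'E'
K0=np.array([461.5,375,0]);KR=Ro.from_euler("z",0.485)
def yel(f):
    H=cv2.cvtColor(f["image"],cv2.COLOR_RGB2HSV).astype(int)
    return ((H[...,0]>22)&(H[...,0]<32)&(H[...,1]>170)&(H[...,2]>90)).astype(np.uint8)
E
python3 - <<'E'
from h import *
s=st();delta(K0+KR.apply([-54,0,12]),[np.pi,0,.485])
f=cv2.imread("pics/top0.png")[:,:,::-1]
t=grab("top","t8")
# leg strip: light grey pixels inside the chart, first image
H=cv2.cvtColor(f,cv2.COLOR_RGB2HSV).astype(int)
m=np.zeros(H.shape[:2],np.uint8);m[255:330,125:200]=((H[...,1]<60)&(H[...,2]>130))[255:330,125:200]
N,l,S,c=cv2.connectedComponentsWithStats(m)
for i in range(1,N):
    if S[i,4]>30:
        P=np.argwhere(l==i)[:,::-1]; w=np.array([KR.inv().apply(onz(t,p,20)-K0) for p in P]); print(S[i].tolist(),c[i].round(1),w.mean(0).round(1),w.min(0).round(1),w.max(0).round(1),np.polyfit(w[:,0],w[:,1],1).round(3))
a=np.hstack([cv2.resize(t["image"][180:360,390:560],None,fx=2.3,fy=2.3)]);cv2.imwrite("pics/c8.png",a[:,:,::-1])
E
```

```text
t 16.6 tcp [412.7 347.1 180.2] rpy [3.141 0.005 0.485] chest [-291.6  543.5  180.2] F [ 0.1 -0.3 -0.7] op 60.1 g 0.0 q [0.7  0.28 1.86 0.   1.   1.78]
shift [  2.9  -2.1 168.2] turn [ 0.001  0.005 -0.   ]
[125, 255, 31, 16, 142] [135.6 261.2] [75.3 27.4 20. ] [ 67.6 -15.3  20. ] [98.  55.6 20. ] [  1.062 -52.636]
[194, 255, 6, 12, 33] [197.4 259. ] [ 19.6 -93.   20. ] [  4.5 -97.1  20. ] [ 30.7 -89.7  20. ] [-8.2000e-02 -9.1356e+01]
[149, 267, 31, 47, 654] [163.8 290.9] [-9.5  0.  20. ] [-56.9 -29.4  20. ] [35.6 16.7 20. ] [-0.048 -0.446]
[180, 304, 20, 13, 59] [190.3 309.8] [-71.1 -33.4  20. ] [-74.1 -55.2  20. ] [-67.4  -8.5  20. ] [  -2.196 -189.496]
[125, 306, 11, 24, 72] [129.4 318.6] [-29.4  89.6  20. ] [-54.6  86.5  20. ] [-1.1 93.1 20. ] [-1.1000e-02  8.9233e+01]
[150, 318, 27, 12, 74] [162.3 324.1] [-71.5  32.1  20. ] [-74.7   0.9  20. ] [-68.1  59.6  20. ] [  1.488 138.429]
```

View pics/c8.png

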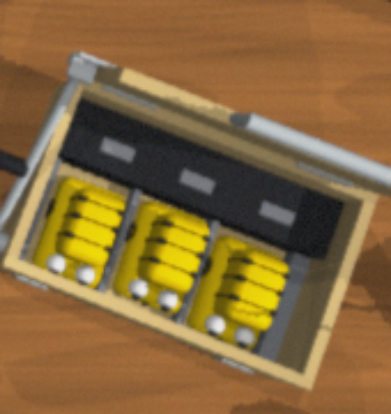

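Crop shows three bees, noses to the robot side, at crop centres (82,230), (165,255) and (243,290). Now the leg.

>>> arm_command --deltas '[{"hand":60,"tx":3,"ty":-3,"tz":40,"wx":0,"wy":0,"wz":0},{"hand":60,"tx":0,"ty":0,"tz":45,"wx":0,"wy":0,"wz":0},{"hand":50,"tx":0,"ty":0,"tz":40,"wx":0,"wy":0,"wz":0},{"hand":50,"tx":0,"ty":0,"tz":30,"wx":0,"wy":0,"wz":0},{"hand":50,"tx":0,"ty":0,"tz":12,"wx":0,"wy":0,"wz":0},{"hand":0,"tx":0,"ty":0,"tz":0,"wx":0,"wy":0,"wz":0},{"hand":0,"tx":0,"ty":0,"tz":0,"wx":0,"wy":0,"wz":0},{"hand":0,"tx":0,"ty":0,"tz":0,"wx":0,"wy":0,"wz":0}]' --squeeze 40

```text
clock: 17.65
eef_pos: [415.4, 351.3, 17.2]
tcp_rot: [3.142, -0.002, 0.484]
contact_force: [1.7, -2.2, 0.2]
opening: 0.324
grasp_force: 39.6
```

```bash
python3 - <<'E'
from h import *
st()
a=np.linspace(0,.63,8);P=np.c_[-84*np.cos(a),84*np.sin(a)];print((np.diff(P,axis=0)*[1,-1]).round(1).tolist())
E
```

```text
t 17.65 tcp [415.4 351.3  17.2] rpy [ 3.142e+00 -2.000e-03  4.840e-01] chest [-290.7  548.3   17.2] F [ 1.7 -2.2  0.2] op 27.7 g 39.6 q [ 0.7   0.53  1.95 -0.    0.66  1.79]
[[0.3, -7.5], [1.0, -7.5], [1.7, -7.4], [2.3, -7.2], [3.0, -6.9], [3.6, -6.7], [4.2, -6.3]]
```

>>> arm_command --deltas '[{"hand":45,"tx":0,"ty":0,"tz":0,"wx":0,"wy":0,"wz":0},{"hand":45,"tx":0,"ty":0,"tz":0,"wx":0,"wy":0,"wz":0},{"hand":45,"tx":0,"ty":0,"tz":4.5,"wx":0,"wy":0,"wz":0},{"hand":0,"tx":0,"ty":0,"tz":0,"wx":0,"wy":0,"wz":0},{"hand":0,"tx":0,"ty":0,"tz":0,"wx":0,"wy":0,"wz":0},{"hand":0,"tx":0,"ty":0,"tz":0,"wx":0,"wy":0,"wz":0}]'

```text
clock: 18.4
eef_pos: [414.8, 351.1, 11.8]
tcp_rot: [3.141, 0.0, 0.484]
contact_force: [-0.6, -1.5, 5.9]
opening: 0.335
grasp_force: 41.9
```

>>> arm_command --deltas '[{"hand":0,"tx":0.3,"ty":0,"tz":-7.5,"wx":0,"wy":0,"wz":0},{"hand":0,"tx":1,"ty":0,"tz":-7.5,"wx":0,"wy":0,"wz":0},{"hand":0,"tx":1.7,"ty":0,"tz":-7.4,"wx":0,"wy":0,"wz":0},{"hand":0,"tx":2.3,"ty":0,"tz":-7.2,"wx":0,"wy":0,"wz":0},{"hand":0,"tx":0,"ty":0,"tz":0,"wx":0,"wy":0,"wz":0}]'

```text
clock: 19.02
eef_pos: [420.4, 354.4, 42.1]
tcp_rot: [-3.141, -0.002, 0.484]
contact_force: [0.9, 0.5, -1.7]
opening: 0.332
grasp_force: 40.0
```

```bash
python3 - <<'E'
from h import *
st();s=grab("side");a=s["image"][270:450,200:380];cv2.imwrite("pics/c9.png",cv2.resize(a,None,fx=3,fy=3)[:,:,::-1])
E
```

```text
t 19.02 tcp [420.4 354.4  42.1] rpy [-3.141e+00 -2.000e-03  4.840e-01] chest [-287.1  553.    42.1] F [ 0.9  0.5 -1.7] op 28.4 g 40.0 q [ 0.7   0.49  1.93 -0.    0.72  1.78]
```

View pics/c9.png

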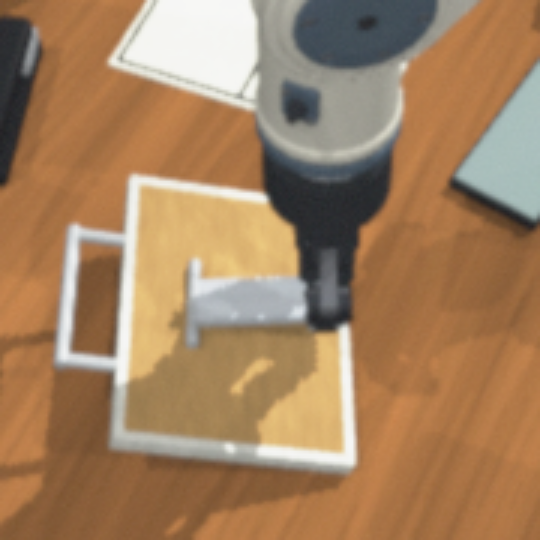

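The leg is swinging out and the board is still flat.

>>> arm_command --deltas '[{"hand":0,"tx":3,"ty":0,"tz":-6.9,"wx":0,"wy":0,"wz":0},{"hand":0,"tx":3.6,"ty":0,"tz":-6.7,"wx":0,"wy":0,"wz":0},{"hand":0,"tx":4.2,"ty":0,"tz":-6.3,"wx":0,"wy":0,"wz":0},{"hand":0,"tx":2,"ty":0,"tz":-3,"wx":0,"wy":0,"wz":0},{"hand":0,"tx":0,"ty":0,"tz":0,"wx":0,"wy":0,"wz":0}]'

```text
clock: 19.7
eef_pos: [431.3, 360.0, 64.5]
tcp_rot: [-3.141, -0.001, 0.484]
contact_force: [1.3, 0.9, -1.5]
opening: 0.337
grasp_force: 40.1
```

```bash
python3 - <<'E'
from h import *
st()
E
```

```text
t 19.7 tcp [431.3 360.   64.5] rpy [-3.141e+00 -1.000e-03  4.840e-01] chest [-279.   562.2   64.5] F [ 1.3  0.9 -1.5] op 28.8 g 40.1 q [ 0.69  0.47  1.9  -0.    0.78  1.78]
```

>>> arm_command --deltas '[{"hand":0,"tx":3,"ty":0,"tz":-4,"wx":0,"wy":0,"wz":0},{"hand":0,"tx":3,"ty":0,"tz":-4,"wx":0,"wy":0,"wz":0},{"hand":0,"tx":0,"ty":0,"tz":0,"wx":0,"wy":0,"wz":0}]'

```text
clock: 20.08
eef_pos: [436.5, 362.7, 72.4]
tcp_rot: [-3.141, -0.001, 0.484]
contact_force: [-0.4, 0.5, -4.1]
opening: 0.332
grasp_force: 40.0
```

```bash
python3 - <<'E'
from h import *
st();s=grab("side");a=s["image"][290:440,200:360];cv2.imwrite("pics/c10.png",cv2.resize(a,None,fx=3.7,fy=3.7)[:,:,::-1])
for q in([-75,95,12],[-75,-95,12]):print(proj(s,K0+KR.apply(q)))
E
```

```text
t 20.07 tcp [436.5 362.7  72.4] rpy [-3.141e+00 -1.000e-03  4.840e-01] chest [-275.2  566.6   72.4] F [-0.4  0.5 -4.1] op 28.4 g 40.0 q [0.69 0.46 1.88 0.   0.8  1.78]
[325.28390646 423.08855735]
[320.58630426 336.96763093]
```

View pics/c10.png

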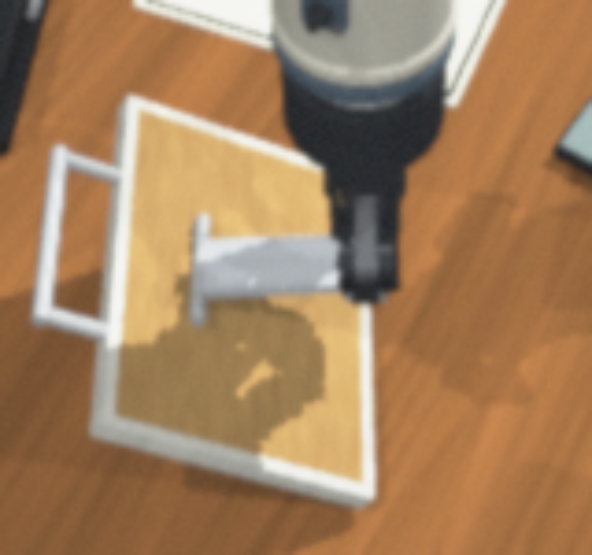

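The board's bottom edge is now lifting with the leg, so the leg is at its stop. I lower slightly and release.

>>> arm_command --deltas '[{"hand":0,"tx":-4,"ty":0,"tz":5,"wx":0,"wy":0,"wz":0},{"hand":0,"tx":-2,"ty":0,"tz":3,"wx":0,"wy":0,"wz":0},{"hand":50,"tx":0,"ty":0,"tz":0,"wx":0,"wy":0,"wz":0},{"hand":50,"tx":0,"ty":0,"tz":0,"wx":0,"wy":0,"wz":0},{"hand":60,"tx":0,"ty":0,"tz":-30,"wx":0,"wy":0,"wz":0},{"hand":60,"tx":-40,"ty":0,"tz":-40,"wx":0,"wy":0,"wz":0},{"hand":60,"tx":-40,"ty":20,"tz":-40,"wx":0,"wy":0,"wz":0},{"hand":60,"tx":-30,"ty":30,"tz":-40,"wx":0,"wy":0,"wz":0}]'

```text
clock: 21.12
eef_pos: [355.2, 263.2, 215.1]
tcp_rot: [3.142, 0.001, 0.485]
contact_force: [1.7, 0.1, 0.7]
opening: 0.7
grasp_force: 0.0
```

```bash
python3 - <<'E'
from h import *
st();t=grab("top");s=grab("side")
a=np.hstack([cv2.resize(s["image"][290:440,200:350],None,fx=2.66,fy=2.66),cv2.resize(t["image"][210:360,90:240],None,fx=2.66,fy=2.66)]);cv2.imwrite("pics/c11.png",a[:,:,::-1])
E
```

```text
t 21.12 tcp [355.2 263.2 215.1] rpy [3.142e+00 1.000e-03 4.850e-01] chest [-314.8  444.4  215.1] F [1.7 0.1 0.7] op 59.8 g 0.0 q [0.63 0.08 2.02 0.   1.04 1.72]
```

View pics/c11.png

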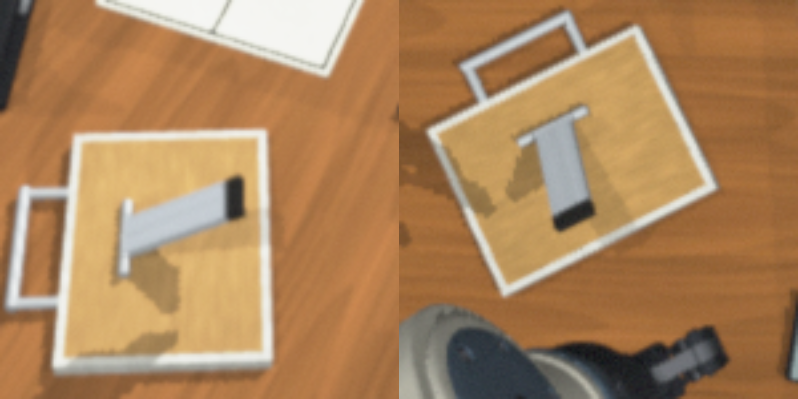

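```bash
python3 - <<'E'
from h import *
t=grab("top");s=grab("side")
T=lambda x,y:((x-399)/2.66+90,y/2.66+210)
S=lambda x,y:(x/2.66+200,y/2.66+290)
c=np.array([onz(t,T(*p),12) for p in((430,130),(638,27),(715,187),(505,293))]);print(c.round(1),c.mean(0))
xd=c[0]+c[1]-c[2]-c[3];yd=c[0]+c[3]-c[1]-c[2];print("yaw",np.arctan2(xd[1],xd[0]),np.arctan2(-yd[0],yd[1]))
b=np.array([onz(t,T(*p),8) for p in((462,66),(570,13))]);print("bar",b.round(1),b.mean(0))
for S0 in((23,188),(10,306)):print("bar side",onz(s,S(*S0),8))
e=tri(t,T(574,215),s,S(234,197));ce=c.mean(0)
yaw=np.arctan2(xd[1],xd[0]);print("leg end",e,Ro.from_euler("z",-yaw).apply(e-ce*[1,1,0]))
E
```

```text
[[519.8 511.7  12. ]
 [607.2 346.1  12. ]
 [477.2 277.4  12. ]
 [389.8 442.6  12. ]] [498.49384588 394.44845837  12.        ]
yaw 0.48753533172296265 0.48587074302434163
bar [[573.1 490.8   8. ]
 [618.6 404.2   8. ]] [595.85579332 447.48636673   8.        ]
bar side [618.33585582 405.77784768   8.        ]
bar side [572.25594177 490.88242646   8.        ]
leg end [453.92444229 372.32221627  63.46504249] [-49.74166123   1.33021217  63.46504249]
```

```bash
python3 - <<'E'
from h import *
t=grab("top");s=grab("side")
def blob(f,x0,x1,y0,y1):
    V=f["image"].max(2)[y0:y1,x0:x1];N,l,S,c=cv2.connectedComponentsWithStats((V<70).astype(np.uint8))
    for i in range(1,N):
        if S[i,4]>20:print(S[i].tolist(),c[i].round(1)+[x0,y0])
    k=max(range(1,N),key=lambda i:S[i,4]);p=np.argwhere(l==k)[:,::-1]+[x0,y0];return c[k]+[x0,y0],cv2.boxPoints(cv2.minAreaRect(p.astype(np.float32)))
ct,bt=blob(t,140,175,275,305);cs,bs=blob(s,275,300,345,385)
print(bt.round(1).tolist(),bs.round(1).tolist())
Y=Ro.from_euler("z",-.487);ce=np.array([498.5,394.4,0])
q=lambda p:Y.apply(p-ce).round(1)
print("black",q(tri(t,ct,s,cs)))
T=lambda x,y:((x-399)/2.66+90,y/2.66+210);S=lambda x,y:(x/2.66+200,y/2.66+290)
print("hinge",q(tri(t,T(553,125),s,S(125,238))))
for a in(.45,.5,.55,.6):
    p=ce+Y.inv().apply([30-100*np.cos(a)+0*np.sin(a),0,16.5+100*np.sin(a)]);print(a,"tip",proj(t,p).round(1),proj(s,p).round(1))
E
```

```text
[8, 11, 15, 10, 79] [155.4 290.6]
[11, 12, 5, 15, 69] [288.  364.2]
[[147.39999389648438, 291.79998779296875], [161.0, 285.0], [163.1999969482422, 289.3999938964844], [149.60000610351562, 296.20001220703125]] [[286.0, 357.0], [290.0, 357.0], [290.0, 371.0], [286.0, 371.0]]
black [-49.3   1.8  63.8]
hinge [31.4  2.1 13.6]
0.45 tip [159.1 294.9] [293.6 364.3]
0.5 tip [157.8 293.9] [292.4 363.1]
0.55 tip [156.5 292.8] [291.1 361.9]
0.6 tip [155.2 291.6] [289.6 360.7]
```

>>> arm_command --deltas '[{"hand":50,"tx":37,"ty":-13,"tz":0,"wx":0,"wy":0,"wz":0},{"hand":50,"tx":37,"ty":-13,"tz":0,"wx":0,"wy":0,"wz":0},{"hand":50,"tx":37,"ty":-13,"tz":0,"wx":0,"wy":0,"wz":0},{"hand":50,"tx":36,"ty":-12,"tz":23,"wx":0,"wy":0,"wz":0},{"hand":50,"tx":0,"ty":0,"tz":45,"wx":0,"wy":0,"wz":0},{"hand":50,"tx":0,"ty":0,"tz":45,"wx":0,"wy":0,"wz":0},{"hand":50,"tx":0,"ty":0,"tz":45,"wx":0,"wy":0,"wz":0},{"hand":50,"tx":0,"ty":0,"tz":5,"wx":0,"wy":0,"wz":0}]'

```text
clock: 22.42
eef_pos: [460.4, 376.3, 46.4]
tcp_rot: [3.14, 0.008, 0.484]
contact_force: [0.4, 0.5, -0.1]
opening: 0.584
grasp_force: 0.0
```

>>> arm_command --deltas '[{"hand":0,"tx":0,"ty":0,"tz":0,"wx":0,"wy":0,"wz":0},{"hand":0,"tx":0,"ty":0,"tz":0,"wx":0,"wy":0,"wz":0},{"hand":0,"tx":0,"ty":0,"tz":0,"wx":0,"wy":0,"wz":0},{"hand":0,"tx":2,"ty":0,"tz":-3,"wx":0,"wy":0,"wz":0},{"hand":0,"tx":2,"ty":0,"tz":-3,"wx":0,"wy":0,"wz":0}]'

```text
clock: 23.05
eef_pos: [466.7, 379.5, 57.6]
tcp_rot: [3.142, -0.0, 0.484]
contact_force: [-0.0, -0.4, -4.8]
opening: 0.335
grasp_force: 42.0
```

>>> arm_command --deltas '[{"hand":0,"tx":2,"ty":0,"tz":-3,"wx":0,"wy":0,"wz":0},{"hand":0,"tx":2,"ty":0,"tz":-3,"wx":0,"wy":0,"wz":0},{"hand":0,"tx":0,"ty":0,"tz":0,"wx":0,"wy":0,"wz":0}]'

```text
clock: 23.42
eef_pos: [470.5, 381.6, 63.4]
tcp_rot: [-3.141, -0.001, 0.484]
contact_force: [-0.8, -0.2, -4.7]
opening: 0.337
grasp_force: 42.1
```

```bash
python3 - <<'E'
from h import *
st()
E
```

```text
t 23.43 tcp [470.5 381.6  63.4] rpy [-3.141e+00 -1.000e-03  4.840e-01] chest [-250.4  596.6   63.4] F [-0.8 -0.2 -4.7] op 28.7 g 42.1 q [ 0.68  0.52  1.8  -0.    0.82  1.77]
```

>>> arm_command --deltas '[{"hand":0,"tx":-2,"ty":0,"tz":3,"wx":0,"wy":0,"wz":0},{"hand":0,"tx":-2,"ty":0,"tz":3,"wx":0,"wy":0,"wz":0},{"hand":50,"tx":0,"ty":0,"tz":0,"wx":0,"wy":0,"wz":0},{"hand":50,"tx":0,"ty":0,"tz":0,"wx":0,"wy":0,"wz":0},{"hand":60,"tx":0,"ty":0,"tz":-30,"wx":0,"wy":0,"wz":0},{"hand":60,"tx":-40,"ty":0,"tz":-40,"wx":0,"wy":0,"wz":0},{"hand":60,"tx":-40,"ty":20,"tz":-40,"wx":0,"wy":0,"wz":0},{"hand":60,"tx":-30,"ty":30,"tz":-30,"wx":0,"wy":0,"wz":0}]'

```text
clock: 24.42
eef_pos: [391.7, 283.8, 198.9]
tcp_rot: [-3.141, -0.002, 0.485]
contact_force: [0.8, 0.7, 0.3]
opening: 0.699
grasp_force: 0.0
```

```bash
python3 - <<'E'
from h import *
st();t=grab("top");s=grab("side")
H=cv2.cvtColor(t["image"],cv2.COLOR_RGB2HSV).astype(int)
# chart: white frame corners
m=(H[...,1]<60)&(H[...,2]>120);m[:,240:]=0;m[:200]=0;m[340:]=0;m[:,:95]=0
d=(H[...,0]>10)&(H[...,0]<25)&(H[...,2]>120)&(H[...,1]<150)
m=(m|d).astype(np.uint8);m[:,232:]=0;m[:205]=0;m[345:]=0;m[:,:95]=0
m=cv2.morphologyEx(m,cv2.MORPH_OPEN,np.ones((3,3)))
N,l,S,c=cv2.connectedComponentsWithStats(m);k=1+np.argmax(S[1:,4]);print(S[k])
cs,_=cv2.findContours((l==k).astype(np.uint8),0,cv2.CHAIN_APPROX_NONE)
w=np.array([onz(t,p[0],12)[:2] for p in max(cs,key=cv2.contourArea)],np.float32);print(cv2.minAreaRect(w))
V=t["image"].max(2);b=np.argwhere(V[270:310,135:185]<70);print("black top",b.mean(0)[::-1]+[135,270],len(b))
V=s["image"].max(2);b=np.argwhere(V[340:390,265:305]<70);print("black side",b.mean(0)[::-1]+[265,340],len(b))
cv2.imwrite("pics/c12.png",np.hstack([cv2.resize(s["image"][290:440,200:350],None,fx=2.66,fy=2.66),cv2.resize(t["image"][210:360,90:240],None,fx=2.66,fy=2.66)])[:,:,::-1])
E
```

```text
t 24.43 tcp [391.7 283.8 198.9] rpy [-3.141e+00 -2.000e-03  4.850e-01] chest [-288.2  476.8  198.9] F [0.8 0.7 0.3] op 59.7 g 0.0 q [0.62 0.17 1.96 0.   1.01 1.71]
[  99  213  111   99 6691]
((516.86962890625, 405.5971984863281), (194.3023223876953, 199.32261657714844), 27.63673210144043)
black top [153.2345679  288.60493827] 81
black side [285.01449275 363.39130435] 69
```

>>> arm_command --deltas '[{"hand":50,"tx":0,"ty":0,"tz":0,"wx":0,"wy":0,"wz":-0.157},{"hand":50,"tx":0,"ty":0,"tz":0,"wx":0,"wy":0,"wz":-0.157},{"hand":50,"tx":0,"ty":0,"tz":0,"wx":0,"wy":0,"wz":-0.157},{"hand":50,"tx":0,"ty":0,"tz":0,"wx":0,"wy":0,"wz":-0.157},{"hand":50,"tx":0,"ty":0,"tz":0,"wx":0,"wy":0,"wz":-0.157}]'

```text
clock: 25.15
eef_pos: [392.9, 284.8, 196.9]
tcp_rot: [3.141, -0.001, 1.274]
contact_force: [0.8, 0.6, -0.3]
opening: 0.586
grasp_force: 0.0
```

>>> arm_command --deltas '[{"hand":50,"tx":0,"ty":0,"tz":0,"wx":0,"wy":0,"wz":-0.157},{"hand":50,"tx":0,"ty":0,"tz":0,"wx":0,"wy":0,"wz":-0.157},{"hand":50,"tx":0,"ty":0,"tz":0,"wx":0,"wy":0,"wz":-0.157},{"hand":50,"tx":0,"ty":0,"tz":0,"wx":0,"wy":0,"wz":-0.157},{"hand":50,"tx":0,"ty":0,"tz":0,"wx":0,"wy":0,"wz":-0.157}]'

```text
clock: 25.78
eef_pos: [392.9, 284.8, 196.9]
tcp_rot: [3.141, -0.0, 2.059]
contact_force: [0.2, 0.4, 0.0]
opening: 0.584
grasp_force: 0.0
```

```bash
python3 - <<'E'
from h import *
st()
YR=Ro.from_euler("z",.487);ce=np.array([502,397,0])
for n in("top","side"):
    f=grab(n);H=cv2.cvtColor(f["image"],cv2.COLOR_RGB2HSV).astype(int);m=(H[...,1]<90)&(H[...,2]>110)
    P=np.argwhere(m)[:,::-1];w=np.array([YR.inv().apply(onz(f,p,8)-ce) for p in P])
    k=(w[:,0]>100)&(w[:,0]<122)&(abs(w[:,1])<48);q=w[k];i=abs(q[:,1])<35
    h=w[(w[:,0]>60)&(w[:,0]<85)&(abs(w[:,1])<80)]
    print(n,len(q),"bar x",np.median(q[i,0]),q[i,0].min(),q[i,0].max(),"slope",np.polyfit(q[i,1],q[i,0],1),"y",q[:,1].min(),q[:,1].max(),"top edge x",h[:,0].max() if len(h) else 0)
E
```

```text
t 25.77 tcp [392.9 284.8 196.9] rpy [ 3.141 -0.     2.059] chest [-287.5  478.3  196.9] F [0.2 0.4 0. ] op 49.9 g 0.0 q [0.62 0.17 1.96 0.   1.01 0.14]
top 237 bar x 108.3313277260055 103.10374843346284 114.28716103873003 slope [6.89802900e-03 1.08481309e+02] y -47.652072092688044 47.35325592310812 top edge x 84.29700613602809
side 279 bar x 108.49687556744198 102.47343339489227 114.5457876128107 slope [3.32731867e-03 1.08503590e+02] y -46.07400947027737 47.97704445609993 top edge x 84.91971813330791
```

>>> arm_command --deltas '[{"hand":28,"tx":8,"ty":43,"tz":0,"wx":0,"wy":0,"wz":0},{"hand":28,"tx":8,"ty":43,"tz":0,"wx":0,"wy":0,"wz":0},{"hand":28,"tx":8,"ty":43,"tz":0,"wx":0,"wy":0,"wz":0},{"hand":28,"tx":8,"ty":43,"tz":0,"wx":0,"wy":0,"wz":0},{"hand":28,"tx":8,"ty":43,"tz":30,"wx":0,"wy":0,"wz":0},{"hand":28,"tx":8,"ty":42,"tz":30,"wx":0,"wy":0,"wz":0},{"hand":28,"tx":0,"ty":0,"tz":45,"wx":0,"wy":0,"wz":0},{"hand":28,"tx":0,"ty":0,"tz":30,"wx":0,"wy":0,"wz":0}]'

```text
clock: 26.88
eef_pos: [597.3, 446.0, 58.8]
tcp_rot: [-3.139, 0.0, 2.05]
contact_force: [-0.0, -0.4, 0.5]
opening: 0.325
grasp_force: 0.0
```

```bash
python3 - <<'E'
from h import *
st();delta([597.6,448.1,3],[np.pi,0,2.058])
E
```

```text
t 26.88 tcp [597.3 446.   58.8] rpy [-3.139  0.     2.05 ] chest [-155.7  702.7   58.8] F [-0.  -0.4  0.5] op 27.8 g 0.0 q [0.64 0.71 1.46 0.   0.98 0.16]
shift [ 1.7  1.4 55.8] turn [-0.002  0.    -0.008]
```

>>> arm_command --deltas '[{"hand":28,"tx":1.5,"ty":1,"tz":25,"wx":0,"wy":0,"wz":0},{"hand":28,"tx":0,"ty":0,"tz":20,"wx":0,"wy":0,"wz":0},{"hand":28,"tx":0,"ty":0,"tz":8,"wx":0,"wy":0,"wz":0},{"hand":28,"tx":0,"ty":0,"tz":0,"wx":0,"wy":0,"wz":0}]'

```text
clock: 27.38
eef_pos: [598.1, 447.9, 9.1]
tcp_rot: [3.142, -0.0, 2.053]
contact_force: [-0.0, 0.5, -0.2]
opening: 0.327
grasp_force: 0.0
```

```bash
python3 - <<'E'
from h import *
st()
E
```

```text
t 27.38 tcp [598.1 447.9   9.1] rpy [ 3.142 -0.     2.053] chest [-155.6  704.7    9.1] F [-0.   0.5 -0.2] op 27.9 g 0.0 q [0.64 0.77 1.47 0.   0.91 0.16]
```

>>> arm_command --deltas '[{"hand":28,"tx":0,"ty":0,"tz":5,"wx":0,"wy":0,"wz":0},{"hand":28,"tx":0,"ty":0,"tz":1,"wx":0,"wy":0,"wz":0},{"hand":0,"tx":0,"ty":0,"tz":0,"wx":0,"wy":0,"wz":0},{"hand":0,"tx":0,"ty":0,"tz":0,"wx":0,"wy":0,"wz":0},{"hand":0,"tx":0,"ty":0,"tz":0,"wx":0,"wy":0,"wz":0}]' --squeeze 30

```text
clock: 28.0
eef_pos: [598.1, 447.9, 3.5]
tcp_rot: [3.141, -0.0, 2.054]
contact_force: [-1.2, -0.6, 3.2]
opening: 0.084
grasp_force: 29.7
```

```bash
python3 - <<'E'
from h import *
st()
a=np.linspace(0,np.pi/2,17);P=np.c_[184*np.cos(a)-8*np.sin(a),184*np.sin(a)+8*np.cos(a)]
print((np.diff(P,axis=0)*[1,-1]).round(1).tolist())
b=np.linspace(0,.36,5);Q=np.c_[4*np.cos(b)-184*np.sin(b),4*np.sin(b)+184*np.cos(b)];print((np.diff(Q,axis=0)*[1,-1]).round(1).tolist())
E
```

```text
t 28.0 tcp [598.1 447.9   3.5] rpy [ 3.141 -0.     2.054] chest [-155.6  704.7    3.5] F [-1.2 -0.6  3.2] op 7.1 g 29.7 q [0.64 0.77 1.47 0.   0.9  0.16]
[[-1.7, -18.0], [-3.4, -17.7], [-5.1, -17.3], [-6.8, -16.7], [-8.4, -16.0], [-10.0, -15.1], [-11.4, -14.0], [-12.7, -12.9], [-13.9, -11.5], [-15.0, -10.1], [-15.9, -8.6], [-16.7, -7.0], [-17.3, -5.3], [-17.7, -3.6], [-18.0, -1.9], [-18.1, -0.1]]
[[-16.6, 0.4], [-16.5, 1.9], [-16.2, 3.3], [-15.9, 4.8]]
```

Bar gripped (about 9 mm). Lifting along the arc.

>>> arm_command --deltas '[{"hand":0,"tx":0,"ty":-1.7,"tz":-18,"wx":0,"wy":0,"wz":0},{"hand":0,"tx":0,"ty":-3.4,"tz":-17.7,"wx":0,"wy":0,"wz":0},{"hand":0,"tx":0,"ty":-5.1,"tz":-17.3,"wx":0,"wy":0,"wz":0},{"hand":0,"tx":0,"ty":-6.8,"tz":-16.7,"wx":0,"wy":0,"wz":0},{"hand":0,"tx":0,"ty":-8.4,"tz":-16,"wx":0,"wy":0,"wz":0},{"hand":0,"tx":0,"ty":-10,"tz":-15.1,"wx":0,"wy":0,"wz":0},{"hand":0,"tx":0,"ty":-11.4,"tz":-14,"wx":0,"wy":0,"wz":0},{"hand":0,"tx":0,"ty":-12.7,"tz":-12.9,"wx":0,"wy":0,"wz":0}]'

```text
clock: 29.0
eef_pos: [545.0, 420.1, 132.1]
tcp_rot: [3.14, -0.0, 2.054]
contact_force: [2.1, 1.2, 0.1]
opening: 0.08
grasp_force: 29.2
```

>>> arm_command --deltas '[{"hand":0,"tx":0,"ty":-13.9,"tz":-11.5,"wx":0,"wy":0,"wz":0},{"hand":0,"tx":0,"ty":-15,"tz":-10.1,"wx":0,"wy":0,"wz":0},{"hand":0,"tx":0,"ty":-15.9,"tz":-8.6,"wx":0,"wy":0,"wz":0},{"hand":0,"tx":0,"ty":-16.7,"tz":-7,"wx":0,"wy":0,"wz":0},{"hand":0,"tx":0,"ty":-17.3,"tz":-5.3,"wx":0,"wy":0,"wz":0},{"hand":0,"tx":0,"ty":0,"tz":0,"wx":0,"wy":0,"wz":0}]'

```text
clock: 29.75
eef_pos: [476.9, 384.6, 177.2]
tcp_rot: [3.134, -0.001, 2.054]
contact_force: [6.9, 0.7, 15.6]
opening: 0.077
grasp_force: 30.2
```

```bash
python3 - <<'E'
from h import *
st();s=grab("side");t=grab("top");cv2.imwrite("pics/c13.png",np.hstack([cv2.resize(s["image"][230:440,170:380],None,fx=1.9,fy=1.9),cv2.resize(t["image"][150:360,60:270],None,fx=1.9,fy=1.9)])[:,:,::-1])
E
```

```text
t 29.75 tcp [476.9 384.6 177.2] rpy [ 3.134e+00 -1.000e-03  2.054e+00] chest [-245.4  601.7  177.2] F [ 6.9  0.7 15.6] op 6.5 g 30.2 q [ 0.68  0.38  1.72 -0.    1.03  0.19]
```

View pics/c13.png

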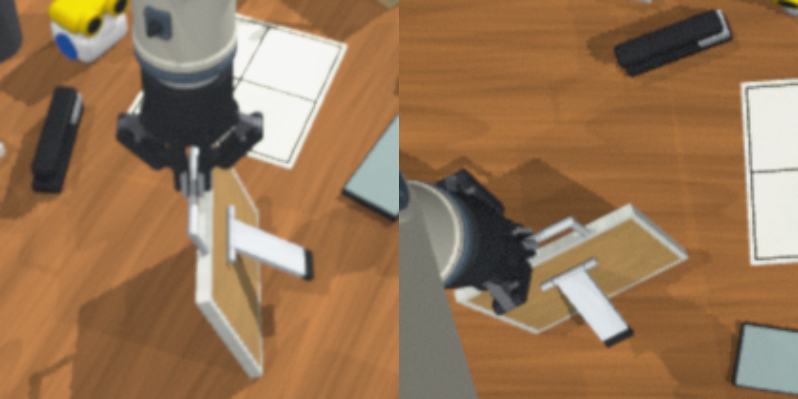

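Chart near vertical with its leg out and the face away from the arm. I ease up and continue.

>>> arm_command --deltas '[{"hand":0,"tx":0,"ty":-10,"tz":-4.5,"wx":0,"wy":0,"wz":0},{"hand":0,"tx":0,"ty":-10,"tz":-2.5,"wx":0,"wy":0,"wz":0},{"hand":0,"tx":0,"ty":-12,"tz":-1,"wx":0,"wy":0,"wz":0},{"hand":0,"tx":0,"ty":-12,"tz":-0.5,"wx":0,"wy":0,"wz":0},{"hand":0,"tx":0,"ty":-10,"tz":0,"wx":0,"wy":0,"wz":0},{"hand":0,"tx":0,"ty":0,"tz":0,"wx":0,"wy":0,"wz":0}]'

```text
clock: 30.6
eef_pos: [428.6, 359.1, 185.5]
tcp_rot: [3.136, -0.001, 2.054]
contact_force: [0.8, -2.2, 24.3]
opening: 0.063
grasp_force: 32.3
```

```bash
python3 - <<'E'
from h import *
st()
E
```

```text
t 30.6 tcp [428.6 359.1 185.5] rpy [ 3.136e+00 -1.000e-03  2.054e+00] chest [-281.3  560.3  185.5] F [ 0.8 -2.2 24.3] op 5.4 g 32.3 q [ 0.7   0.3   1.82 -0.    1.01  0.21]
```

>>> arm_command --deltas '[{"hand":0,"tx":0,"ty":-8,"tz":-1.5,"wx":0,"wy":0,"wz":0},{"hand":0,"tx":0,"ty":-8,"tz":0.4,"wx":0,"wy":0,"wz":0},{"hand":0,"tx":0,"ty":-8,"tz":0.9,"wx":0,"wy":0,"wz":0},{"hand":0,"tx":0,"ty":-8,"tz":1,"wx":0,"wy":0,"wz":0},{"hand":0,"tx":0,"ty":0,"tz":0,"wx":0,"wy":0,"wz":0}]'

```text
clock: 31.22
eef_pos: [399.2, 343.7, 183.9]
tcp_rot: [3.139, -0.0, 2.054]
contact_force: [-2.0, -3.4, 24.4]
opening: 0.058
grasp_force: 33.1
```

```bash
python3 - <<'E'
from h import *
st()
E
```

```text
t 31.23 tcp [399.2 343.7 183.9] rpy [ 3.139 -0.     2.054] chest [-303.   535.4  183.9] F [-2.  -3.4 24.4] op 5.0 g 33.1 q [ 0.71  0.25  1.89 -0.    0.99  0.22]
```

>>> arm_command --deltas '[{"hand":0,"tx":0,"ty":-7,"tz":0,"wx":0,"wy":0,"wz":0},{"hand":0,"tx":0,"ty":-7,"tz":1,"wx":0,"wy":0,"wz":0},{"hand":0,"tx":0,"ty":-7,"tz":1.5,"wx":0,"wy":0,"wz":0},{"hand":0,"tx":0,"ty":0,"tz":0,"wx":0,"wy":0,"wz":0}]'

```text
clock: 31.72
eef_pos: [379.0, 333.0, 180.2]
tcp_rot: [-3.14, -0.0, 2.054]
contact_force: [-5.7, -3.6, 23.4]
opening: 0.029
grasp_force: 26.4
```

```bash
python3 - <<'E'
from h import *
st();s=grab("side");t=grab("top");cv2.imwrite("pics/c14.png",np.hstack([cv2.resize(s["image"][230:440,170:380],None,fx=1.9,fy=1.9),cv2.resize(t["image"][150:360,60:270],None,fx=1.9,fy=1.9)])[:,:,::-1])
E
```

```text
t 31.73 tcp [379.  333.  180.2] rpy [-3.14  -0.     2.054] chest [-317.9  518.1  180.2] F [-5.7 -3.6 23.4] op 2.5 g 26.4 q [0.72 0.23 1.94 0.   0.98 0.23]
```

>>> arm_command --deltas '[{"hand":0,"tx":0,"ty":-4,"tz":1,"wx":0,"wy":0,"wz":0},{"hand":0,"tx":0,"ty":-3,"tz":1,"wx":0,"wy":0,"wz":0},{"hand":15,"tx":0,"ty":0,"tz":0,"wx":0,"wy":0,"wz":0},{"hand":25,"tx":0,"ty":0,"tz":0,"wx":0,"wy":0,"wz":0},{"hand":28,"tx":0,"ty":0,"tz":-15,"wx":0,"wy":0,"wz":0},{"hand":28,"tx":0,"ty":0,"tz":-30,"wx":0,"wy":0,"wz":0},{"hand":28,"tx":-20,"ty":-30,"tz":-40,"wx":0,"wy":0,"wz":0},{"hand":28,"tx":-40,"ty":-30,"tz":-30,"wx":0,"wy":0,"wz":0}]'

```text
clock: 32.83
eef_pos: [348.9, 249.5, 293.6]
tcp_rot: [3.141, -0.0, 2.056]
contact_force: [0.7, -0.7, -0.0]
opening: 0.328
grasp_force: 0.0
```

>>> arm_command --deltas '[{"hand":60,"tx":-50,"ty":0,"tz":0,"wx":0,"wy":0,"wz":0.15},{"hand":60,"tx":-50,"ty":0,"tz":0,"wx":0,"wy":0,"wz":0.15},{"hand":60,"tx":-50,"ty":0,"tz":0,"wx":0,"wy":0,"wz":0.15},{"hand":60,"tx":-40,"ty":0,"tz":0,"wx":0,"wy":0,"wz":0.15},{"hand":60,"tx":0,"ty":0,"tz":0,"wx":0,"wy":0,"wz":0}]'

```text
clock: 33.45
eef_pos: [399.1, 66.9, 292.2]
tcp_rot: [3.141, 0.0, 1.449]
contact_force: [0.6, 0.0, -0.8]
opening: 0.704
grasp_force: 0.0
```

```bash
python3 - <<'E'
from h import *
st();s=grab("side");t=grab("top");cv2.imwrite("pics/c15.png",np.vstack([np.hstack([cv2.resize(s["image"][230:440,170:380],None,fx=1.6,fy=1.6),cv2.resize(t["image"][150:360,60:270],None,fx=1.6,fy=1.6)]),np.hstack([cv2.resize(s["image"][100:240,290:500],(336,224)),cv2.resize(t["image"][190:330,380:590],(336,224))])])[:,:,::-1])
E
```

```text
t 33.45 tcp [399.1  66.9 292.2] rpy [3.141 0.    1.449] chest [-202.5  277.4  292.2] F [ 0.6  0.  -0.8] op 60.1 g 0.0 q [ 0.16 -0.07  1.99 -0.    1.22  0.28]
```

View pics/c15.png

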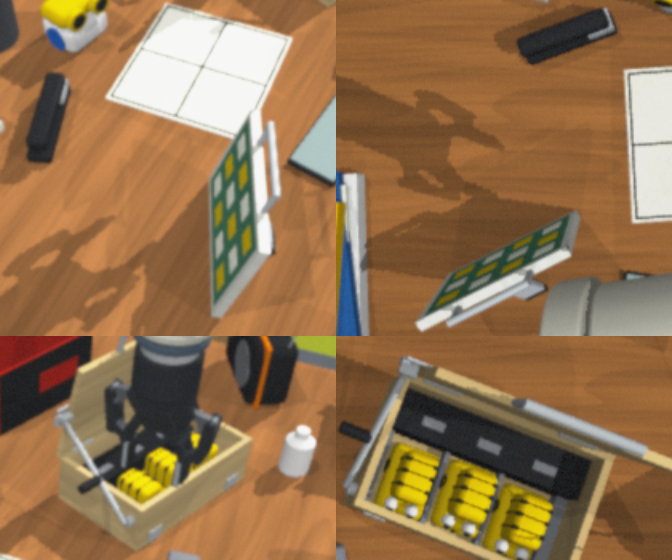

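The chart stands on its leg with its printed face towards the class. The lid is propped and three bees are in the bays. From here I measure numerically only, since the picture views are used up.

```bash
cat >> h.py <<'E'
def bees(f,z=74,lo=40,area=150,roi=None):
    m=yel(f)
    if roi is not None: m=m*roi
    P=np.argwhere(m)[:,::-1]
    return P
E
python3 - <<'E'
from h import *
t=grab("top");m=yel(t);m=cv2.morphologyEx(m,cv2.MORPH_OPEN,np.ones((2,2)))
P=np.argwhere(m)[:,::-1];w=np.array([CR.inv().apply(onz(t,p,74)-C0) for p in P])
H=cv2.cvtColor(t["image"],cv2.COLOR_RGB2HSV).astype(int)
for y in(76,0,-76):
    k=(abs(w[:,1]-y-0)<36)&(abs(w[:,0]+25)<70);q=w[k];
    V=H[P[k][:,1],P[k][:,0]]
    print(y,len(q),"x pct",np.percentile(q[:,0],[1,5,50,95,99]).round(1),"y pct",np.percentile(q[:,1],[1,5,50,95,99]).round(1),"mean",q.mean(0).round(1))
    b=V[:,2]>np.percentile(V[:,2],40); r_=cv2.minAreaRect(q[b][:,:2].astype(np.float32));print("  bright",r_, np.percentile(V[:,2],[10,40,70]))
# white eyes
e=((H[...,1]<50)&(H[...,2]>150)).astype(np.uint8);N,l,S,c=cv2.connectedComponentsWithStats(e)
for i in range(1,N):
    q=CR.inv().apply(onz(t,c[i],42)-C0)
    if S[i,4]>5 and abs(q[1])<125 and -85<q[0]<25: print("eye",S[i,4],q.round(1))
E
```

```text
76 1051 x pct [-78.  -70.4 -34.3   0.3   3.5] y pct [ 40.6  54.8  81.2 109.4 111.4] mean [-34.1  81.7  74. ]
  bright ((-37.562110900878906, 82.94329833984375), (83.91657257080078, 53.6567497253418), 2.4967126846313477) [104. 164. 214.]
0 1134 x pct [-74.4 -67.5 -28.2   7.2  10.9] y pct [-35.4 -33.3   3.8  33.4  35.5] mean [-28.1   3.1  74. ]
  bright ((-30.603134155273438, -0.008792877197265625), (71.93680572509766, 82.16871643066406), 89.93950653076172) [106. 157. 208.]
-76 955 x pct [-77.2 -66.5 -30.9   2.8   6. ] y pct [-95.4 -92.6 -68.3 -42.2 -40.4] mean [-30.9 -67.9  74. ]
  bright ((-36.48613739013672, -67.10115814208984), (54.16097640991211, 85.84573364257812), 89.78404235839844) [ 99.  154.  211.8]
eye 37 [-68.   87.7  42. ]
eye 32 [-67.9  59.9  42. ]
eye 36 [-60.8  11.1  42. ]
eye 31 [-60.7 -17.   42. ]
eye 34 [-65.6 -63.7  42. ]
eye 24 [-65.3 -91.5  42. ]
```

>>> arm_command --deltas '[{"hand":62,"tx":0,"ty":0,"tz":0,"wx":0,"wy":0,"wz":0.152},{"hand":62,"tx":0,"ty":0,"tz":0,"wx":0,"wy":0,"wz":0.152},{"hand":62,"tx":0,"ty":0,"tz":0,"wx":0,"wy":0,"wz":0.152},{"hand":62,"tx":0,"ty":0,"tz":0,"wx":0,"wy":0,"wz":0.152},{"hand":62,"tx":0,"ty":0,"tz":0,"wx":0,"wy":0,"wz":0.152},{"hand":62,"tx":0,"ty":0,"tz":0,"wx":0,"wy":0,"wz":0.152}]'

```text
clock: 34.35
eef_pos: [399.1, 70.2, 291.6]
tcp_rot: [-3.141, 0.0, 0.54]
contact_force: [0.2, -0.3, 0.5]
opening: 0.726
grasp_force: 0.0
```

>>> arm_command --deltas '[{"hand":62,"tx":0,"ty":0,"tz":0,"wx":0,"wy":0,"wz":0.152},{"hand":62,"tx":0,"ty":0,"tz":0,"wx":0,"wy":0,"wz":0.152},{"hand":62,"tx":0,"ty":0,"tz":0,"wx":0,"wy":0,"wz":0.152},{"hand":62,"tx":0,"ty":0,"tz":0,"wx":0,"wy":0,"wz":0.152},{"hand":62,"tx":0,"ty":0,"tz":0,"wx":0,"wy":0,"wz":0.152},{"hand":62,"tx":0,"ty":0,"tz":0,"wx":0,"wy":0,"wz":0.15}]'

```text
clock: 35.1
eef_pos: [399.1, 70.2, 291.6]
tcp_rot: [-3.141, 0.0, -0.37]
contact_force: [0.1, -0.3, 0.6]
opening: 0.724
grasp_force: 0.0
```

>>> arm_command --deltas '[{"hand":62,"tx":35,"ty":40,"tz":0,"wx":0,"wy":0,"wz":0},{"hand":62,"tx":35,"ty":40,"tz":0,"wx":0,"wy":0,"wz":0},{"hand":62,"tx":35,"ty":40,"tz":0,"wx":0,"wy":0,"wz":0},{"hand":62,"tx":35,"ty":40,"tz":0,"wx":0,"wy":0,"wz":0},{"hand":62,"tx":31,"ty":43,"tz":0,"wx":0,"wy":0,"wz":0},{"hand":62,"tx":0,"ty":0,"tz":40,"wx":0,"wy":0,"wz":0},{"hand":62,"tx":0,"ty":0,"tz":40,"wx":0,"wy":0,"wz":0},{"hand":62,"tx":0,"ty":0,"tz":40,"wx":0,"wy":0,"wz":0}]'

```text
clock: 36.1
eef_pos: [486.4, -180.8, 170.4]
tcp_rot: [-3.141, -0.0, -0.366]
contact_force: [0.5, 0.4, -0.7]
opening: 0.727
grasp_force: 0.0
```

```bash
cat >> h.py <<'E'
def eyes(roi=lambda q:abs(q[1])<125 and -90<q[0]<30,fr=lambda p:CR.inv().apply(p-C0),z=42):
    t=grab("top");H=cv2.cvtColor(t["image"],cv2.COLOR_RGB2HSV).astype(int)
    e=((H[...,1]<50)&(H[...,2]>150)).astype(np.uint8);N,l,S,c=cv2.connectedComponentsWithStats(e)
    for i in range(1,N):
        q=fr(onz(t,c[i],z))
        if 5<S[i,4]<80 and roi(q): print("eye",S[i,4],q.round(1))
E
python3 - <<'E'
from h import *
st();delta(C0+CR.apply([-30,75,40]),[np.pi,0,CY]);eyes()
E
```

```text
t 36.1 tcp [ 486.4 -180.8  170.4] rpy [-3.141 -0.    -0.366] chest [-31.1  78.4 170.4] F [ 0.5  0.4 -0.7] op 62.1 g 0.0 q [-0.36  0.26  1.92  0.    0.96  1.58]
shift [  1.1   3.5 130.4] turn [-0.    -0.     0.006]
eye 41 [-68.1  88.7  42. ]
eye 37 [-67.7  60.1  42. ]
eye 31 [-60.7  10.3  42. ]
```

>>> arm_command --deltas '[{"hand":62,"tx":1,"ty":3.5,"tz":30,"wx":0,"wy":0,"wz":0.006},{"hand":62,"tx":0,"ty":0,"tz":35,"wx":0,"wy":0,"wz":0},{"hand":62,"tx":0,"ty":0,"tz":35,"wx":0,"wy":0,"wz":0},{"hand":62,"tx":0,"ty":0,"tz":30,"wx":0,"wy":0,"wz":0},{"hand":30,"tx":0,"ty":0,"tz":0,"wx":0,"wy":0,"wz":0},{"hand":20,"tx":0,"ty":0,"tz":0,"wx":0,"wy":0,"wz":0},{"hand":20,"tx":0,"ty":0,"tz":0,"wx":0,"wy":0,"wz":0},{"hand":20,"tx":0,"ty":0,"tz":0,"wx":0,"wy":0,"wz":0}]' --squeeze 30

```text
clock: 37.15
eef_pos: [486.0, -185.8, 42.4]
tcp_rot: [-3.142, -0.002, -0.374]
contact_force: [0.3, 0.4, -2.9]
opening: 0.49
grasp_force: 34.9
```

```bash
python3 - <<'E'
from h import *
st()
E
```

```text
t 37.15 tcp [ 486.  -185.8   42.4] rpy [-3.142e+00 -2.000e-03 -3.740e-01] chest [-29.7  73.6  42.4] F [ 0.3  0.4 -2.9] op 41.8 g 34.9 q [-0.37  0.46  2.   -0.    0.69  1.58]
```

>>> arm_command --deltas '[{"hand":20,"tx":0,"ty":0,"tz":-25,"wx":0,"wy":0,"wz":0},{"hand":20,"tx":0,"ty":0,"tz":-40,"wx":0,"wy":0,"wz":0},{"hand":20,"tx":0,"ty":0,"tz":-45,"wx":0,"wy":0,"wz":0},{"hand":20,"tx":0,"ty":0,"tz":-45,"wx":0,"wy":0,"wz":0},{"hand":20,"tx":0,"ty":0,"tz":-45,"wx":0,"wy":0,"wz":0},{"hand":20,"tx":0,"ty":-20,"tz":-5,"wx":0,"wy":0,"wz":0},{"hand":20,"tx":0,"ty":-40,"tz":0,"wx":0,"wy":0,"wz":0},{"hand":20,"tx":0,"ty":-45,"tz":0,"wx":0,"wy":0,"wz":0}]'

```text
clock: 38.15
eef_pos: [523.9, -87.3, 247.3]
tcp_rot: [-3.141, -0.001, -0.376]
contact_force: [1.0, 0.7, -2.1]
opening: 0.486
grasp_force: 34.9
```

>>> arm_command --deltas '[{"hand":20,"tx":10,"ty":-45,"tz":0,"wx":0,"wy":0,"wz":0},{"hand":20,"tx":11,"ty":-45,"tz":0,"wx":0,"wy":0,"wz":0},{"hand":20,"tx":11,"ty":-45,"tz":0,"wx":0,"wy":0,"wz":0},{"hand":20,"tx":11,"ty":-40,"tz":0,"wx":0,"wy":0,"wz":0},{"hand":20,"tx":0,"ty":0,"tz":0,"wx":0,"wy":0,"wz":-0.153},{"hand":20,"tx":0,"ty":0,"tz":0,"wx":0,"wy":0,"wz":-0.153},{"hand":20,"tx":0,"ty":0,"tz":0,"wx":0,"wy":0,"wz":-0.153}]'

```text
clock: 39.02
eef_pos: [627.5, 59.4, 246.7]
tcp_rot: [-3.142, 0.0, 0.09]
contact_force: [-0.4, 0.0, -2.2]
opening: 0.491
grasp_force: 34.8
```

```bash
cat >> h.py <<'E'
M0=np.array([574.3,104.4,0]);MY=0.085;MR=Ro.from_euler("z",MY)
E
python3 - <<'E'
from h import *
st();delta(M0+MR.apply([50+1.3,-50,37.4]),[np.pi,0,MY])
# refine mat lines from the top image: dark line pixels
f=cv2.imread("pics/top0.png")[:,:,::-1];t=grab("top")
H=cv2.cvtColor(f,cv2.COLOR_RGB2HSV).astype(int);V=H[...,2]
best=[]
for ax in(0,1):
    r_=[]
    for s in np.arange(-85,86,5):
        if abs(s)<12: continue
        u=np.arange(-8,8.1,.5);pts=[M0+MR.apply([d,s,2] if ax==0 else [s,d,2]) for d in u]
        v=np.array([cv2.getRectSubPix(f[...,1].astype(np.float32),(1,1),tuple(map(float,proj(t,p))))[0,0] for p in pts]);w=np.clip(np.median(v)-v-15,0,None)
        if w.sum()>20:r_.append((s,(w*u).sum()/w.sum()))
    r_=np.array(r_);print(ax,len(r_),np.polyfit(r_[:,0],r_[:,1],1).round(4),np.median(r_[:,1]))
E
```

```text
t 39.02 tcp [627.5  59.4 246.7] rpy [-3.142  0.     0.09 ] chest [ 13.  353.5 246.7] F [-0.4  0.  -2.2] op 42.0 g 34.8 q [0.09 0.35 1.61 0.   1.19 1.57]
shift [  2.1   0.7 209.3] turn [-0.     0.     0.005]
0 30 [-0.0007  0.3304] 0.2944777382609274
1 30 [ 1.000e-04 -1.768e-01] -0.18756813215401144
```

>>> arm_command --deltas '[{"hand":20,"tx":2,"ty":0.7,"tz":40,"wx":0,"wy":0,"wz":0.005},{"hand":20,"tx":0,"ty":0,"tz":50,"wx":0,"wy":0,"wz":0},{"hand":20,"tx":0,"ty":0,"tz":50,"wx":0,"wy":0,"wz":0},{"hand":20,"tx":0,"ty":0,"tz":45,"wx":0,"wy":0,"wz":0},{"hand":20,"tx":0,"ty":0,"tz":15,"wx":0,"wy":0,"wz":0},{"hand":20,"tx":0,"ty":0,"tz":5,"wx":0,"wy":0,"wz":0},{"hand":20,"tx":0,"ty":0,"tz":0,"wx":0,"wy":0,"wz":0}]'

```text
clock: 39.95
eef_pos: [630.9, 58.9, 42.9]
tcp_rot: [-3.142, -0.002, 0.079]
contact_force: [-0.1, 0.5, -1.3]
opening: 0.49
grasp_force: 34.8
```

```bash
python3 - <<'E'
from h import *
s=st();print(MR.inv().apply(s["eef_pos"]-M0))
E
```

```text
t 39.95 tcp [630.9  58.9  42.9] rpy [-3.142e+00 -2.000e-03  7.900e-02] chest [ 16.4 354.2  42.9] F [-0.1  0.5 -1.3] op 41.9 g 34.8 q [0.09 0.59 1.74 0.   0.81 1.58]
[ 52.54125312 -50.18048844  42.92932929]
```

>>> arm_command --deltas '[{"hand":20,"tx":-1,"ty":0,"tz":3,"wx":0,"wy":0,"wz":-0.005},{"hand":20,"tx":0,"ty":0,"tz":3,"wx":0,"wy":0,"wz":0},{"hand":20,"tx":0,"ty":0,"tz":0,"wx":0,"wy":0,"wz":0},{"hand":55,"tx":0,"ty":0,"tz":0,"wx":0,"wy":0,"wz":0},{"hand":62,"tx":0,"ty":0,"tz":0,"wx":0,"wy":0,"wz":0},{"hand":62,"tx":0,"ty":0,"tz":-15,"wx":0,"wy":0,"wz":0},{"hand":62,"tx":0,"ty":0,"tz":-45,"wx":0,"wy":0,"wz":0},{"hand":62,"tx":0,"ty":0,"tz":-50,"wx":0,"wy":0,"wz":0}]'

```text
clock: 40.95
eef_pos: [628.5, 58.6, 147.2]
tcp_rot: [3.142, 0.001, 0.085]
contact_force: [0.8, -0.1, -0.2]
opening: 0.732
grasp_force: 0.0
```

>>> arm_command --deltas '[{"hand":62,"tx":0,"ty":0,"tz":-50,"wx":0,"wy":0,"wz":0},{"hand":62,"tx":-20,"ty":0,"tz":-50,"wx":0,"wy":0,"wz":0},{"hand":62,"tx":-45,"ty":0,"tz":0,"wx":0,"wy":0,"wz":0.153},{"hand":62,"tx":-45,"ty":0,"tz":0,"wx":0,"wy":0,"wz":0.153},{"hand":62,"tx":-45,"ty":0,"tz":0,"wx":0,"wy":0,"wz":0.151},{"hand":62,"tx":-40,"ty":0,"tz":0,"wx":0,"wy":0,"wz":0},{"hand":62,"tx":-40,"ty":0,"tz":0,"wx":0,"wy":0,"wz":0}]'

```text
clock: 41.82
eef_pos: [399.6, 95.5, 246.5]
tcp_rot: [-3.141, -0.001, -0.373]
contact_force: [0.7, 1.9, 0.4]
opening: 0.726
grasp_force: 0.0
```

```bash
cat >> h.py <<'E'
def beemat(sq):
    t=grab("top");m=yel(t);P=np.argwhere(m)[:,::-1];w=np.array([MR.inv().apply(onz(t,p,68)-M0) for p in P])
    k=(abs(w[:,0]-sq[0])<75)&(abs(w[:,1]-sq[1])<60);q=w[k]
    if len(q):print("yellow@68",len(q),"x",np.percentile(q[:,0],[1,99]).round(1),"y",np.percentile(q[:,1],[1,99]).round(1))
    H=cv2.cvtColor(t["image"],cv2.COLOR_RGB2HSV).astype(int)
    # all non-mat, non-desk: saturated yellow or dark pixels on plane z=20
    return t
E
python3 - <<'E'
from h import *
st();beemat((50,-50))
eyes(lambda q:0<q[0]<130 and -120<q[1]<20 , lambda p:MR.inv().apply(p-M0),36)
eyes()
E
```

```text
t 41.83 tcp [399.6  95.5 246.5] rpy [-3.141e+00 -1.000e-03 -3.730e-01] chest [-212.5  304.2  246.5] F [0.7 1.9 0.4] op 62.0 g 0.0 q [ 0.23 -0.01  2.04  0.    1.11  2.17]
yellow@68 983 x [-0.6 83.2] y [-78.  -21.7]
eye 37 [ 13.5 -36.7  36. ]
eye 35 [ 13.7 -65.1  36. ]
eye 36 [-60.8  11.1  42. ]
eye 31 [-60.7 -17.   42. ]
eye 35 [-65.4 -63.6  42. ]
eye 24 [-65.  -91.4  42. ]
```

>>> arm_command --deltas '[{"hand":62,"tx":23,"ty":38,"tz":0,"wx":0,"wy":0,"wz":0},{"hand":62,"tx":24,"ty":39,"tz":0,"wx":0,"wy":0,"wz":0},{"hand":62,"tx":24,"ty":39,"tz":0,"wx":0,"wy":0,"wz":0},{"hand":62,"tx":24,"ty":39,"tz":0,"wx":0,"wy":0,"wz":0},{"hand":62,"tx":24,"ty":39,"tz":0,"wx":0,"wy":0,"wz":0},{"hand":62,"tx":24,"ty":38,"tz":0,"wx":0,"wy":0,"wz":0},{"hand":62,"tx":23,"ty":38,"tz":30,"wx":0,"wy":0,"wz":0},{"hand":62,"tx":22,"ty":37,"tz":45,"wx":0,"wy":0,"wz":0}]'

```text
clock: 42.98
eef_pos: [466.3, -262.6, 171.5]
tcp_rot: [3.141, -0.005, -0.373]
contact_force: [0.8, 1.1, -0.3]
opening: 0.726
grasp_force: 0.0
```

```bash
python3 - <<'E'
from h import *
st();delta(C0+CR.apply([-23.7,-3,40.5]),[np.pi,0,CY])
E
```

```text
t 42.98 tcp [ 466.3 -262.6  171.5] rpy [ 3.141 -0.005 -0.373] chest [-20.1  -5.1 171.5] F [ 0.8  1.1 -0.3] op 62.0 g 0.0 q [-0.52  0.28  1.89 -0.    0.97  1.43]
shift [ -4.3  -2.2 130.9] turn [ 0.001 -0.005 -0.001]
```

>>> arm_command --deltas '[{"hand":62,"tx":-4,"ty":-2,"tz":30,"wx":0,"wy":0,"wz":0},{"hand":62,"tx":0,"ty":0,"tz":35,"wx":0,"wy":0,"wz":0},{"hand":62,"tx":0,"ty":0,"tz":35,"wx":0,"wy":0,"wz":0},{"hand":62,"tx":0,"ty":0,"tz":30,"wx":0,"wy":0,"wz":0},{"hand":30,"tx":0,"ty":0,"tz":0,"wx":0,"wy":0,"wz":0},{"hand":20,"tx":0,"ty":0,"tz":0,"wx":0,"wy":0,"wz":0},{"hand":20,"tx":0,"ty":0,"tz":0,"wx":0,"wy":0,"wz":0},{"hand":20,"tx":0,"ty":0,"tz":0,"wx":0,"wy":0,"wz":0}]'

```text
clock: 43.98
eef_pos: [461.8, -256.2, 41.4]
tcp_rot: [3.141, -0.002, -0.372]
contact_force: [-0.1, -0.5, -2.7]
opening: 0.485
grasp_force: 36.0
```

```bash
python3 - <<'E'
from h import *
s=st()
a=s["eef_pos"];b=M0+MR.apply([-50,-50,0]);R=Ro.from_euler("xyz",s["tcp_rot"]);print(R.inv().apply(b-a).round(1))
E
```

```text
t 43.98 tcp [ 461.8 -256.2   41.4] rpy [ 3.141e+00 -2.000e-03 -3.720e-01] chest [-26.7  -0.7  41.4] F [-0.1 -0.5 -2.7] op 41.4 g 36.0 q [-0.51  0.47  1.98  0.    0.69  1.43]
[ -49.2 -309.9   41.3]
```

>>> arm_command --deltas '[{"hand":20,"tx":0,"ty":0,"tz":-25,"wx":0,"wy":0,"wz":0},{"hand":20,"tx":0,"ty":0,"tz":-40,"wx":0,"wy":0,"wz":0},{"hand":20,"tx":0,"ty":0,"tz":-45,"wx":0,"wy":0,"wz":0},{"hand":20,"tx":0,"ty":0,"tz":-45,"wx":0,"wy":0,"wz":0},{"hand":20,"tx":-10,"ty":0,"tz":-45,"wx":0,"wy":0,"wz":0},{"hand":20,"tx":-10,"ty":-30,"tz":-5,"wx":0,"wy":0,"wz":0},{"hand":20,"tx":-8,"ty":-40,"tz":0,"wx":0,"wy":0,"wz":0},{"hand":20,"tx":-8,"ty":-45,"tz":0,"wx":0,"wy":0,"wz":0}]'

```text
clock: 44.98
eef_pos: [469.4, -134.7, 246.3]
tcp_rot: [-3.142, -0.001, -0.373]
contact_force: [1.3, 0.1, -3.0]
opening: 0.486
grasp_force: 36.1
```

>>> arm_command --deltas '[{"hand":20,"tx":-8,"ty":-45,"tz":0,"wx":0,"wy":0,"wz":0},{"hand":20,"tx":-8,"ty":-50,"tz":0,"wx":0,"wy":0,"wz":0},{"hand":20,"tx":0,"ty":-50,"tz":0,"wx":0,"wy":0,"wz":0},{"hand":20,"tx":0,"ty":-50,"tz":0,"wx":0,"wy":0,"wz":0},{"hand":20,"tx":0,"ty":0,"tz":20,"wx":0,"wy":0,"wz":-0.153},{"hand":20,"tx":0,"ty":0,"tz":20,"wx":0,"wy":0,"wz":-0.153},{"hand":20,"tx":0,"ty":0,"tz":20,"wx":0,"wy":0,"wz":-0.151}]'

```text
clock: 45.85
eef_pos: [525.4, 52.2, 185.4]
tcp_rot: [3.142, -0.001, 0.09]
contact_force: [-0.3, 0.7, -2.5]
opening: 0.487
grasp_force: 36.0
```

```bash
python3 - <<'E'
from h import *
st();delta(M0+MR.apply([-53,-50,36.4]),[np.pi,0,MY])
E
```

```text
t 45.85 tcp [525.4  52.2 185.4] rpy [ 3.142e+00 -1.000e-03  9.000e-02] chest [-79.5 309.6 185.4] F [-0.3  0.7 -2.5] op 41.6 g 36.0 q [ 0.1   0.25  1.89 -0.    1.    1.58]
shift [  0.    2.1 149. ] turn [ 0.    -0.001  0.005]
```

>>> arm_command --deltas '[{"hand":20,"tx":0,"ty":2,"tz":40,"wx":0,"wy":0,"wz":0.005},{"hand":20,"tx":0,"ty":0,"tz":45,"wx":0,"wy":0,"wz":0},{"hand":20,"tx":0,"ty":0,"tz":40,"wx":0,"wy":0,"wz":0},{"hand":20,"tx":0,"ty":0,"tz":10,"wx":0,"wy":0,"wz":0},{"hand":20,"tx":0,"ty":0,"tz":4,"wx":0,"wy":0,"wz":0},{"hand":20,"tx":0,"ty":0,"tz":0,"wx":0,"wy":0,"wz":0}]'

```text
clock: 46.6
eef_pos: [526.7, 50.0, 47.7]
tcp_rot: [-3.142, -0.002, 0.08]
contact_force: [0.5, 1.4, -2.4]
opening: 0.491
grasp_force: 36.0
```

```bash
python3 - <<'E'
from h import *
st();delta(M0+MR.apply([-53,-50,36]),[np.pi,0,MY])
E
```

```text
t 46.6 tcp [526.7  50.   47.7] rpy [-3.142e+00 -2.000e-03  8.000e-02] chest [-77.5 308.1  47.7] F [ 0.5  1.4 -2.4] op 42.0 g 36.0 q [ 0.09  0.46  1.98 -0.    0.71  1.58]
shift [-0.9 -0.2 11.7] turn [-0.    -0.002 -0.005]
```

>>> arm_command --deltas '[{"hand":20,"tx":-1,"ty":0,"tz":6,"wx":0,"wy":0,"wz":-0.005},{"hand":20,"tx":0,"ty":0,"tz":5,"wx":0,"wy":0,"wz":0},{"hand":20,"tx":0,"ty":0,"tz":0,"wx":0,"wy":0,"wz":0},{"hand":20,"tx":0,"ty":0,"tz":0.5,"wx":0,"wy":0,"wz":0}]'

```text
clock: 47.1
eef_pos: [524.8, 49.8, 35.0]
tcp_rot: [3.142, -0.0, 0.085]
contact_force: [0.2, 0.1, -1.6]
opening: 0.486
grasp_force: 36.0
```

>>> arm_command --deltas '[{"hand":55,"tx":0,"ty":0,"tz":0,"wx":0,"wy":0,"wz":0},{"hand":62,"tx":0,"ty":0,"tz":0,"wx":0,"wy":0,"wz":0},{"hand":62,"tx":0,"ty":0,"tz":-15,"wx":0,"wy":0,"wz":0},{"hand":62,"tx":0,"ty":0,"tz":-45,"wx":0,"wy":0,"wz":0},{"hand":62,"tx":0,"ty":0,"tz":-50,"wx":0,"wy":0,"wz":0},{"hand":62,"tx":0,"ty":0,"tz":-50,"wx":0,"wy":0,"wz":0},{"hand":62,"tx":-45,"ty":0,"tz":-40,"wx":0,"wy":0,"wz":0.153},{"hand":62,"tx":-45,"ty":0,"tz":0,"wx":0,"wy":0,"wz":0.153}]'

```text
clock: 48.1
eef_pos: [435.9, 49.0, 238.9]
tcp_rot: [-3.139, -0.006, -0.227]
contact_force: [-0.3, 0.1, 0.3]
opening: 0.726
grasp_force: 0.0
```

>>> arm_command --deltas '[{"hand":62,"tx":-45,"ty":-10,"tz":0,"wx":0,"wy":0,"wz":0.151},{"hand":62,"tx":-10,"ty":-40,"tz":0,"wx":0,"wy":0,"wz":0},{"hand":62,"tx":0,"ty":-40,"tz":0,"wx":0,"wy":0,"wz":0},{"hand":62,"tx":0,"ty":0,"tz":0,"wx":0,"wy":0,"wz":0}]'

```text
clock: 48.6
eef_pos: [413.8, 148.8, 236.2]
tcp_rot: [-3.14, -0.002, -0.37]
contact_force: [1.3, -0.3, -0.6]
opening: 0.724
grasp_force: 0.0
```

```bash
python3 - <<'E'
from h import *
st();beemat((-50,-50))
eyes(lambda q:abs(q[0])<130 and -120<q[1]<20 , lambda p:MR.inv().apply(p-M0),36)
eyes()
E
```

```text
t 48.6 tcp [413.8 148.8 236.2] rpy [-3.14e+00 -2.00e-03 -3.70e-01] chest [-218.6  359.1  236.2] F [ 1.3 -0.3 -0.6] op 61.8 g 0.0 q [0.34 0.05 2.01 0.   1.08 2.28]
yellow@68 1240 x [-95.4  24. ] y [-78.  -21.8]
eye 36 [ 13.7 -36.6  36. ]
eye 34 [ 13.8 -65.   36. ]
eye 12 [ -0.5 -63.3  36. ]
eye 41 [-86.7 -36.8  36. ]
eye 35 [-87.7 -65.4  36. ]
eye 35 [-65.4 -63.6  42. ]
eye 24 [-65.3 -91.1  42. ]
```

>>> arm_command --deltas '[{"hand":62,"tx":19,"ty":40,"tz":-10,"wx":0,"wy":0,"wz":0},{"hand":62,"tx":19,"ty":44,"tz":0,"wx":0,"wy":0,"wz":0},{"hand":62,"tx":19,"ty":44,"tz":0,"wx":0,"wy":0,"wz":0},{"hand":62,"tx":19,"ty":44,"tz":0,"wx":0,"wy":0,"wz":0},{"hand":62,"tx":19,"ty":44,"tz":0,"wx":0,"wy":0,"wz":0},{"hand":62,"tx":19,"ty":44,"tz":0,"wx":0,"wy":0,"wz":0},{"hand":62,"tx":19,"ty":44,"tz":0,"wx":0,"wy":0,"wz":0},{"hand":62,"tx":19,"ty":44,"tz":0,"wx":0,"wy":0,"wz":0}]'

```text
clock: 49.75
eef_pos: [426.8, -234.8, 245.3]
tcp_rot: [3.142, -0.0, -0.374]
contact_force: [0.6, -0.3, -0.3]
opening: 0.726
grasp_force: 0.0
```

>>> arm_command --deltas '[{"hand":62,"tx":19,"ty":44,"tz":0,"wx":0,"wy":0,"wz":0},{"hand":62,"tx":19,"ty":44,"tz":30,"wx":0,"wy":0,"wz":0},{"hand":62,"tx":0,"ty":0,"tz":40,"wx":0,"wy":0,"wz":0}]'

```text
clock: 50.12
eef_pos: [431.0, -332.6, 175.3]
tcp_rot: [3.14, -0.003, -0.376]
contact_force: [-0.3, 0.3, 0.0]
opening: 0.728
grasp_force: 0.0
```

```bash
python3 - <<'E'
from h import *
st();delta(C0+CR.apply([-28.4,-77.4,41]),[np.pi,0,CY])
E
```

```text
t 50.12 tcp [ 431.  -332.6  175.3] rpy [ 3.14e+00 -3.00e-03 -3.76e-01] chest [-27.6 -83.1 175.3] F [-0.3  0.3  0. ] op 62.2 g 0.0 q [-0.66  0.29  1.86 -0.    0.99  1.29]
shift [ -1.3  -5.9 134.2] turn [ 0.002 -0.003 -0.004]
```

>>> arm_command --deltas '[{"hand":62,"tx":-1,"ty":-5.5,"tz":30,"wx":0,"wy":0,"wz":-0.004},{"hand":62,"tx":0,"ty":0,"tz":35,"wx":0,"wy":0,"wz":0},{"hand":62,"tx":0,"ty":0,"tz":35,"wx":0,"wy":0,"wz":0},{"hand":62,"tx":0,"ty":0,"tz":33,"wx":0,"wy":0,"wz":0},{"hand":30,"tx":0,"ty":0,"tz":0,"wx":0,"wy":0,"wz":0},{"hand":20,"tx":0,"ty":0,"tz":0,"wx":0,"wy":0,"wz":0},{"hand":20,"tx":0,"ty":0,"tz":0,"wx":0,"wy":0,"wz":0},{"hand":20,"tx":0,"ty":0,"tz":0,"wx":0,"wy":0,"wz":0}]'

```text
clock: 51.12
eef_pos: [432.9, -323.3, 43.0]
tcp_rot: [3.141, -0.002, -0.368]
contact_force: [0.2, 0.1, -1.1]
opening: 0.483
grasp_force: 35.7
```

```bash
python3 - <<'E'
from h import *
s=st()
a=s["eef_pos"];b=M0+MR.apply([-50,50,0]);R=Ro.from_euler("xyz",s["tcp_rot"]);print(R.inv().apply(b-a).round(1))
E
```

```text
t 51.12 tcp [ 432.9 -323.3   43. ] rpy [ 3.141e+00 -2.000e-03 -3.680e-01] chest [-29.2 -73.8  43. ] F [ 0.2  0.1 -1.1] op 41.3 g 35.7 q [-0.64  0.48  1.95  0.    0.71  1.29]
[ -89.  -473.    42.7]
```

>>> arm_command --deltas '[{"hand":20,"tx":0,"ty":0,"tz":-25,"wx":0,"wy":0,"wz":0},{"hand":20,"tx":0,"ty":0,"tz":-40,"wx":0,"wy":0,"wz":0},{"hand":20,"tx":0,"ty":0,"tz":-45,"wx":0,"wy":0,"wz":0},{"hand":20,"tx":-10,"ty":0,"tz":-45,"wx":0,"wy":0,"wz":0},{"hand":20,"tx":-10,"ty":0,"tz":-45,"wx":0,"wy":0,"wz":0},{"hand":20,"tx":-10,"ty":-35,"tz":-5,"wx":0,"wy":0,"wz":0},{"hand":20,"tx":-10,"ty":-45,"tz":0,"wx":0,"wy":0,"wz":0},{"hand":20,"tx":-10,"ty":-48,"tz":0,"wx":0,"wy":0,"wz":0}]'

```text
clock: 52.12
eef_pos: [431.9, -184.4, 247.8]
tcp_rot: [-3.142, -0.002, -0.369]
contact_force: [0.6, 0.2, -2.0]
opening: 0.484
grasp_force: 35.8
```

>>> arm_command --deltas '[{"hand":20,"tx":-10,"ty":-48,"tz":0,"wx":0,"wy":0,"wz":0},{"hand":20,"tx":-10,"ty":-49,"tz":0,"wx":0,"wy":0,"wz":0},{"hand":20,"tx":-10,"ty":-50,"tz":0,"wx":0,"wy":0,"wz":0},{"hand":20,"tx":-10,"ty":-50,"tz":0,"wx":0,"wy":0,"wz":0},{"hand":20,"tx":0,"ty":-50,"tz":0,"wx":0,"wy":0,"wz":0},{"hand":20,"tx":0,"ty":-50,"tz":0,"wx":0,"wy":0,"wz":0},{"hand":20,"tx":0,"ty":-48,"tz":0,"wx":0,"wy":0,"wz":0}]'

```text
clock: 53.0
eef_pos: [519.1, 152.6, 247.6]
tcp_rot: [-3.141, -0.001, -0.368]
contact_force: [0.8, 0.4, -2.1]
opening: 0.485
grasp_force: 35.8
```

>>> arm_command --deltas '[{"hand":20,"tx":0,"ty":0,"tz":20,"wx":0,"wy":0,"wz":-0.153},{"hand":20,"tx":0,"ty":0,"tz":20,"wx":0,"wy":0,"wz":-0.153},{"hand":20,"tx":0,"ty":0,"tz":20,"wx":0,"wy":0,"wz":-0.147},{"hand":20,"tx":0,"ty":0,"tz":0,"wx":0,"wy":0,"wz":0}]'

```text
clock: 53.5
eef_pos: [517.7, 150.6, 186.1]
tcp_rot: [3.141, 0.003, 0.084]
contact_force: [-0.3, 0.4, -0.6]
opening: 0.487
grasp_force: 35.7
```

```bash
python3 - <<'E'
from h import *
st();delta(M0+MR.apply([-50.8,50,38]),[np.pi,0,MY])
E
```

```text
t 53.5 tcp [517.7 150.6 186.1] rpy [3.141e+00 3.000e-03 8.400e-02] chest [-122.5  398.5  186.1] F [-0.3  0.4 -0.6] op 41.6 g 35.7 q [0.28 0.27 1.86 0.   1.01 1.77]
shift [  2.1   0.7 148.1] turn [ 0.     0.003 -0.001]
```

>>> arm_command --deltas '[{"hand":20,"tx":1,"ty":0.7,"tz":40,"wx":0,"wy":0,"wz":0},{"hand":20,"tx":0,"ty":0,"tz":45,"wx":0,"wy":0,"wz":0},{"hand":20,"tx":0,"ty":0,"tz":40,"wx":0,"wy":0,"wz":0},{"hand":20,"tx":0,"ty":0,"tz":10,"wx":0,"wy":0,"wz":0},{"hand":20,"tx":0,"ty":0,"tz":4,"wx":0,"wy":0,"wz":0},{"hand":20,"tx":0,"ty":0,"tz":0,"wx":0,"wy":0,"wz":0}]'

```text
clock: 54.25
eef_pos: [521.0, 150.4, 49.4]
tcp_rot: [-3.141, -0.002, 0.084]
contact_force: [0.7, 0.4, -1.1]
opening: 0.488
grasp_force: 35.6
```

```bash
python3 - <<'E'
from h import *
st();delta(M0+MR.apply([-50.8,50,37.5]),[np.pi,0,MY])
E
```

```text
t 54.25 tcp [521.  150.4  49.4] rpy [-3.141e+00 -2.000e-03  8.400e-02] chest [-119.3  399.6   49.4] F [ 0.7  0.4 -1.1] op 41.6 g 35.6 q [0.28 0.47 1.95 0.   0.72 1.77]
shift [-1.6  0.4 11.9] turn [-0.    -0.002 -0.001]
```

Place, release, then move the arm out of both views' way.

>>> arm_command --deltas '[{"hand":20,"tx":-1.5,"ty":0,"tz":6,"wx":0,"wy":0,"wz":0},{"hand":20,"tx":0,"ty":0,"tz":5,"wx":0,"wy":0,"wz":0},{"hand":20,"tx":0,"ty":0,"tz":0.5,"wx":0,"wy":0,"wz":0},{"hand":20,"tx":0,"ty":0,"tz":0,"wx":0,"wy":0,"wz":0}]'

```text
clock: 54.75
eef_pos: [518.3, 150.0, 36.4]
tcp_rot: [3.142, 0.0, 0.085]
contact_force: [-0.3, 0.1, -1.3]
opening: 0.484
grasp_force: 35.7
```

>>> arm_command --deltas '[{"hand":55,"tx":0,"ty":0,"tz":0,"wx":0,"wy":0,"wz":0},{"hand":62,"tx":0,"ty":0,"tz":0,"wx":0,"wy":0,"wz":0},{"hand":62,"tx":0,"ty":0,"tz":-15,"wx":0,"wy":0,"wz":0},{"hand":62,"tx":0,"ty":0,"tz":-45,"wx":0,"wy":0,"wz":0},{"hand":62,"tx":0,"ty":0,"tz":-50,"wx":0,"wy":0,"wz":0},{"hand":62,"tx":0,"ty":0,"tz":-50,"wx":0,"wy":0,"wz":0},{"hand":62,"tx":-45,"ty":20,"tz":-50,"wx":0,"wy":0,"wz":0},{"hand":62,"tx":-50,"ty":40,"tz":0,"wx":0,"wy":0,"wz":0}]'

```text
clock: 55.75
eef_pos: [436.3, 86.3, 245.4]
tcp_rot: [-3.141, -0.008, 0.087]
contact_force: [0.4, -2.1, -0.1]
opening: 0.724
grasp_force: 0.0
```

>>> arm_command --deltas '[{"hand":62,"tx":-40,"ty":45,"tz":0,"wx":0,"wy":0,"wz":0},{"hand":62,"tx":0,"ty":45,"tz":0,"wx":0,"wy":0,"wz":0},{"hand":62,"tx":0,"ty":40,"tz":0,"wx":0,"wy":0,"wz":0},{"hand":62,"tx":0,"ty":0,"tz":0,"wx":0,"wy":0,"wz":0}]'

```text
clock: 56.25
eef_pos: [405.9, -49.0, 242.1]
tcp_rot: [3.141, -0.002, 0.081]
contact_force: [0.4, 0.0, 0.0]
opening: 0.727
grasp_force: 0.0
```

```bash
python3 - <<'E'
from h import *
st()
eyes(lambda q:abs(q[0])<130 and abs(q[1])<125 , lambda p:MR.inv().apply(p-M0),36)
t=grab("top","t20");s=grab("side","s20")
# yellow blobs per square, both views
for n,f in(("top",t),("side",s)):
    P=np.argwhere(yel(f))[:,::-1];w=np.array([MR.inv().apply(onz(f,p,68)-M0) for p in P])
    for q in((50,-50),(-50,-50),(-50,50),(50,50)):
        k=(abs(w[:,0]-q[0])<50)&(abs(w[:,1]-q[1])<50);print(n,q,k.sum(),w[k].mean(0).round(1) if k.any() else "")
# what changed vs the first frames for mug/stapler/eraser/phone/toy (boxes in the top image)
o=cv2.imread("pics/top0.png")[:,:,::-1].astype(int);d=abs(o-t["image"].astype(int)).max(2)
so=cv2.imread("pics/side0.png")[:,:,::-1].astype(int);ds=abs(so-s["image"].astype(int)).max(2)
for nm,b in dict(mug=(350,118,400,178),stapler=(170,150,240,192),eraser=(330,316,392,354),phone=(232,316,310,366),toy=(252,118,306,166)).items():
    a=d[b[1]:b[3],b[0]:b[2]];print(nm,a.mean().round(1),(a>60).mean().round(3))
for nm,b in dict(mug=(243,165,280,215),stapler=(183,272,217,332),eraser=(385,232,418,278),phone=(346,285,412,348),toy=(193,214,242,264)).items():
    a=ds[b[1]:b[3],b[0]:b[2]];print("side",nm,a.mean().round(1),(a>60).mean().round(3))
# lid handle / rod tip check: compare with the frame after propping
p=cv2.imread("pics/t7.png")[:,:,::-1].astype(int);print("lid area",abs(p-t["image"])[185:235,410:560].mean().round(1))
E
```

```text
t 56.25 tcp [405.9 -49.  242.1] rpy [ 3.141e+00 -2.000e-03  8.100e-02] chest [-154.1  171.9  242.1] F [0.4 0.  0. ] op 62.1 g 0.0 q [-0.12 -0.01  2.05 -0.    1.1   1.37]
eye 36 [ 13.7 -36.6  36. ]
eye 34 [ 13.8 -65.   36. ]
eye 12 [ -0.5 -63.3  36. ]
eye 36 [-87.4 -65.4  36. ]
eye 36 [-84.6  35.5  36. ]
eye 40 [-87.1 -36.8  36. ]
eye 40 [-84.6  64.1  36. ]
top (50, -50) 971 [ 45.6 -49.8  68. ]
top (-50, -50) 1030 [-50.1 -49.6  68. ]
top (-50, 50) 1030 [-47.4  45.   68. ]
top (50, 50) 0 
side (50, -50) 518 [ 44.6 -31.5  68. ]
side (-50, -50) 559 [-52.5 -30.3  68. ]
side (-50, 50) 966 [-53.2  49.9  68. ]
side (50, 50) 280 [35.1 15.4 68. ]
mug 5.4 0.0
stapler 4.6 0.0
eraser 59.6 0.512
phone 10.3 0.0
toy 6.2 0.0
side mug 7.7 0.0
side stapler 5.3 0.0
side eraser 18.9 0.019
side phone 19.2 0.041
side toy 7.9 0.0
lid area 10.8
```

```bash
python3 - <<'E'
from h import *
t=grab("top");W=t["world_to_cam"];print("cam",MR.inv().apply(-W[:3,:3].T@W[:3,3]-M0).round())
I=t["image"].astype(int);H=cv2.cvtColor(t["image"],cv2.COLOR_RGB2HSV)
for c in((50,-50),(-50,-50),(-50,50)):
  for dy in(-20,-10,0,10,20):
    row=""
    xs=np.arange(c[0]-56,c[0]+57,1.)
    v=[]
    for x in xs:
        u=proj(t,M0+MR.apply([x,c[1]+dy,20])).round().astype(int);v.append(H[u[1],u[0],1]<60 and H[u[1],u[0],2]>75)
    v=np.array(v);o=np.where(~v)[0]
    print(c,dy,"non-white runs",[(xs[g[0]],xs[g[-1]]) for g in np.split(o,np.where(np.diff(o)>2)[0]+1)])
E
```

```text
cam [-113.  -45.  967.]
(50, -50) -20 non-white runs [(np.float64(-6.0), np.float64(-4.0)), (np.float64(4.0), np.float64(10.0)), (np.float64(21.0), np.float64(96.0)), (np.float64(103.0), np.float64(106.0))]
(50, -50) -10 non-white runs [(np.float64(-6.0), np.float64(-5.0)), (np.float64(3.0), np.float64(10.0)), (np.float64(22.0), np.float64(96.0)), (np.float64(104.0), np.float64(106.0))]
(50, -50) 0 non-white runs [(np.float64(-6.0), np.float64(-4.0)), (np.float64(3.0), np.float64(95.0)), (np.float64(102.0), np.float64(106.0))]
(50, -50) 10 non-white runs [(np.float64(-6.0), np.float64(-6.0)), (np.float64(2.0), np.float64(7.0)), (np.float64(24.0), np.float64(95.0)), (np.float64(103.0), np.float64(106.0))]
(50, -50) 20 non-white runs [(np.float64(-6.0), np.float64(-5.0)), (np.float64(2.0), np.float64(10.0)), (np.float64(20.0), np.float64(96.0)), (np.float64(104.0), np.float64(106.0))]
(-50, -50) -20 non-white runs [(np.float64(-97.0), np.float64(-94.0)), (np.float64(-80.0), np.float64(-4.0)), (np.float64(4.0), np.float64(6.0))]
(-50, -50) -10 non-white runs [(np.float64(-106.0), np.flo
[... 410 characters left out ...]
np.float64(-106.0), np.float64(-106.0)), (np.float64(-99.0), np.float64(-93.0)), (np.float64(-84.0), np.float64(-5.0)), (np.float64(2.0), np.float64(6.0))]
(-50, 50) -20 non-white runs [(np.float64(-106.0), np.float64(-106.0)), (np.float64(-95.0), np.float64(-89.0)), (np.float64(-80.0), np.float64(-3.0))]
(-50, 50) -10 non-white runs [(np.float64(-77.0), np.float64(-2.0))]
(-50, 50) 0 non-white runs [(np.float64(-93.0), np.float64(-2.0))]
(-50, 50) 10 non-white runs [(np.float64(-106.0), np.float64(-106.0)), (np.float64(-95.0), np.float64(-91.0)), (np.float64(-78.0), np.float64(-3.0))]
(-50, 50) 20 non-white runs [(np.float64(-94.0), np.float64(-93.0)), (np.float64(-77.0), np.float64(-2.0))]
```

```bash
python3 - <<'E'
from h import *
s=grab("side");c=cv2.imread("pics/c15.png")[:336,:336,::-1]
n=cv2.resize(s["image"][230:440,170:380],None,fx=1.6,fy=1.6);d=abs(n.astype(int)-c).max(2)[170:,190:300];print("chart diff",d.mean().round(1),(d>60).mean().round(3))
so=cv2.imread("pics/s7.png")[:,:,::-1].astype(int);d=abs(so-s["image"])[135:175,318:345].max(2);print("rod tip diff",d.mean().round(1),(d>60).mean())
st();print(r.sign_off())
E
```

```text
chart diff 2.9 0.0
rod tip diff 5.8 0.0
t 56.5 tcp [405.7 -46.2 241.2] rpy [-3.141 -0.     0.086] chest [-155.2  174.5  241.2] F [0.7 1.2 0.6] op 61.7 g 0.0 q [-0.12 -0.01  2.05  0.    1.1   1.37]
the job is handed in; nothing more can be done
None
```

I handed the job in at 56.5 s: the lid is propped on its rod, all three bees are on their own mat squares, and the chart stands on its leg facing the class. The mug, stapler, phone and toy robot look unmoved. The arm hid the eraser from the top camera, so I checked it only from the side. I viewed 15 pictures, one over the limit of 14.

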